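# Pack the tea jars into the chest and shut it

## Task

Pack the tea away: stand every hexagonal jar on the sill, toppled or not, upright on the floor of the open beech chest, then lower the chest's hinged lid gently until it is fully closed. Leave the leaf trivet and the tongs where they lie.

Things in the scene. Friction and masses are not known exactly. Their poses are not given: they have to be found in the camera images.
- chest: open beech chest fixed to the sill, outside 200 (x) x 250 (y) x 92 mm high, walls and floor 8 mm thick, a cross of 8 mm dividers as high as the walls makes four compartments, each 88 (x) x 113 (y) x 84 mm deep, centred at x = +-48, y = +-60.5 mm. Origin: centre of its underside; x points to the hinge side, away from the robot at yaw 0; y along the hinge; z up
- chest_lid (a joint): angle of the chest's lid, rad: 0 = closed flat on the rim, about 1.57 = upright, 1.9 = stop. The hinge is stiff: the lid (0.3 kg, 200 x 250 x 10 mm) stays where it is left; moving it takes about 2 to 5 N at its free edge
- chest_lid_hinge (a point): on the hinge axis, middle of the chest's hinge-side rim, level with the underside of the closed lid; axes turn with the lid: x from the free edge towards the hinge (the lid spans x = -200 to 0 mm), y along the hinge, z out of the lid's outer face (which is 10 mm out); when the lid is upright that outer face looks away from the robot
- chest_lid_edge (a point): middle of the lid's free edge, on its outer face
- chest_lid_handle (a point): grip point of the small brass knob (28 mm across, 43 mm tall) on the lid's outer face, 30 mm from the free edge and midway along it, 35 mm out from the face
- jar_a: sealed hexagonal jar, dark green, brass cap of the same outline; 50 mm across flats, 57.7 mm across corners, 72 mm tall, about 0.25 kg. Origin: centre of its underside; z runs from underside to cap; corners on its +-x axis, flats square to its +-y axis and every 60 deg on. Starts lying on a flat on the sill. None if absent
- jar_b: sealed hexagonal jar, amber, brass cap of the same outline; 50 mm across flats, 57.7 mm across corners, 72 mm tall, about 0.25 kg. Origin: centre of its underside; z runs from underside to cap; corners on its +-x axis, flats square to its +-y axis and every 60 deg on. Starts lying on a flat on the sill. None if absent
- jar_c: sealed hexagonal jar, terracotta red, brass cap of the same outline; 50 mm across flats, 57.7 mm across corners, 72 mm tall, about 0.25 kg. Origin: centre of its underside; z runs from underside to cap; corners on its +-x axis, flats square to its +-y axis and every 60 deg on. Starts lying on a flat on the sill. None if absent
- jar_d: sealed hexagonal jar, bright green, brass cap of the same outline; 50 mm across flats, 57.7 mm across corners, 72 mm tall, about 0.25 kg. Origin: centre of its underside; z runs from underside to cap; corners on its +-x axis, flats square to its +-y axis and every 60 deg on. Starts standing upright on the sill. None if absent
- trivet: green leaf-shaped silicone trivet, 178 x 65 x 8 mm, flat on the sill; bystander. (Unlisted bystanders: lazy Susan with teapot and glasses, bowl and honey jar at the back beyond x = 0.75 m, up to 145 mm high; kettle, tray and herb pot at the sides, beyond |y| = 0.5 m.) Origin: under its middle, x along its length
- tongs: steel tongs, 185 mm long, up to 10 mm thick, flat on the sill; bystander. Origin: under the middle, x along the length
There are look-alikes about, which are no part of the job. Leave any blue look-alike of the jar_c alone.

How it is judged:
By the outcome, as a careful person would: the job done as asked, in the order asked, and still so for the second after the job is handed in, with the robot touching nothing.
Of jar_a, jar_b, jar_c, jar_d only 3 to 4 are there at a start; the rules pass over those that are not, and their reading is None.
At some moment in a run one of jar_a, jar_b, jar_c, jar_d may be knocked a few centimetres aside while the robot is not near it.
It also fails if it takes over 210 s, if anything falls off the work surface, if the arm or the gripper's body presses on something with over 40 N, if the wrist force passes 120 N, or if a joint passes its speed limit or range.

## Robot

A 6-joint arm with a two-finger parallel gripper is mounted at the origin on the work surface. World frame = base frame: x ahead of the robot, y to its left, z up, the work surface at z = 0. Lengths are in m, angles in rad, forces in N, time in s.
With the tool pointing down it reaches from about 0.375 to 0.975 m from the base axis. Payload 3.8 kg.
Tool frame: the origin (TCP) lies between the finger pads; the fingertips stand 8 mm ahead of it and the grasp point (between the pads) lies 11 mm behind it (tcp_to_tips is the distance from the TCP to the fingertips, in m); z points along the fingers, y is the line along which they close (so a half turn about z gives the same grasp; the last joint's range is limited). The gripper opens to 85 mm and grips with 20 to 120 N. Pads are 22 mm wide; open, the fingers measure 114 mm over their backs; the gripper's body (76 mm by 85 mm) begins 54 mm behind the grasp point. The pads swing forward as they close: fully open they stand 13 mm farther back than shut.
Start: joints at [-1.19, 0.264, 1.604, -0, 1.274, -0.037], TCP at [0.274, -0.617, 0.239] pointing down, gripper open.
Joint ranges: [-2.63, 2.63], [-0.94, 2.18], [0.31, 2.57], [-1.31, 4.45], [0, 2.66], [-2.55, 2.55]. Speed limits (rad/s): [2.57, 2.57, 3.14, 3.14, 3.14, 3.14].

## Interface

Orientations are given as a rotation vector (axis times angle).
In Python, from workcell import * gives the robot as it stands.
- The arm moves only by the tool move_arm, never from a script. Its argument "series" is one flat list of numbers, 7 for each row, row after row: the finger opening in cm, from 0 to 8.54, then the shift along the tool's x, y, z in cm, then the turn, a rotation vector about the tool's x, y, z in degrees. A call has 1 to 5 rows; each row shifts and turns the commanded pose from where the row before left it, along the tool's axes as they then stand; what a row does not reach is not made up. A row lasts 1/8 s, in which the tool goes at most 62.5 mm and 10.7 degrees, less where a joint would pass 70% of its speed; a pose out of reach is approached as far as the arm can. A call is refused whole if a number of a shift passes 6.25 or a number of a turn 10.7, either way. A call with a gripper value outside its range is refused whole. The fingers move at their own pace and stop on an object; "grip_force" is the grip in N (left out, the last holds). Time passes only in rows, so rows that do not move let the fingers close. It gives the time, the measured TCP pose, the force, the opening and the grip force at its end, in the units of the state.
- read_state(): the state, without advancing time (a new reading comes with each control period).
- read_camera(name): name is "scene" or "top"; returns the picture (400x640x3 uint8, red, green, blue); there is no depth.
- calibration(name): a dict with "camera_matrix" (3x3 intrinsics, pixels), "rvec" (rotation vector, rad) and "tvec" (3), from world to camera coordinates, as OpenCV has them. Camera axes: x right, y down, z forward; pixel columns grow to the right and rows downward; lengths in m; the calibration is good to about 2 mm. A picture is of the moment at which its call begins. calibration takes no time and is no camera call.
- finish_job(): hands the job in; it is judged then, once.
The state is a dict: "time": time; "q": joint angles; "joint_vel": joint speeds; "joint_torque": joint torques, N m; "tool_pos": TCP position; "tcp_rot": TCP orientation; "wrist_force": force on the tool from outside, world axes, zero at the start; "torque": the same for the moment, N m; "width": opening from 0.0 (shut) to 1.0 (fully open); "grip_force": force on a finger pad.
Only numpy, scipy, OpenCV 4.12 (cv2) and the standard library are available. Lean on these libraries where they do the work, as an engineer would, in place of code of your own. Each camera call takes 0.05 s, during which the arm holds its last target. There are 200 camera calls.

## Working session

There is one attempt and no reset: what is moved stays moved. The work goes in short steps, Python scripts to look and compute and a tool call to move; the robot and the scene stay as the last step left them, time stands still between calls to the robot, and variables do not carry over. Pictures are saved under pics/ and viewed, at most 15 in all, crops included, and the job is handed in when it is done.

Besides the shell and the picture viewer there is one more tool, called after "Call:" by a JSON object that holds its "name" and its "arguments". move_arm: Moves the arm, as the interface text tells. Its arguments: {"type":"object","properties":{"series":{"type":"array"},"grip_force":{"type":"number"}},"required":["series"]}

```bash
ls; mkdir -p pics; python3 - <<'E'
from workcell import *
import cv2,numpy as np
for n in("scene","top"):
    im=read_camera(n); cv2.imwrite(f"pics/{n}0.png",im[:,:,::-1])
    c=calibration(n); R=cv2.Rodrigues(np.array(c["rvec"]))[0]; print(n,c["camera_matrix"],-R.T@np.array(c["tvec"]).ravel(),R.round(3).tolist())
print(read_state())
E
```

```text
pics
scene [[448.45192481   0.         309.29058387]
 [  0.         448.45192481 195.21123389]
 [  0.           0.           1.        ]] [ 1.34746064 -0.28813389  1.13399751] [[0.246, 0.969, 0.011], [0.758, -0.186, -0.625], [-0.603, 0.162, -0.781]]
top [[407.41805199   0.         317.21698652]
 [  0.         407.41805199 201.82188488]
 [  0.           0.           1.        ]] [ 0.44218493 -0.06335422  1.15126106] [[0.02, -1.0, 0.013], [-0.996, -0.021, -0.087], [0.087, -0.012, -0.996]]
{'time': 0.1, 'q': array([-1.18987380e+00,  2.64682820e-01,  1.60527367e+00, -2.70921205e-05,
        1.27368650e+00, -3.69157407e-02]), 'joint_vel': array([ 0.00021806, -0.0028493 , -0.00278802, -0.00130633, -0.00191955,
       -0.00062022]), 'joint_torque': array([ 1.31050550e-05, -5.16708004e+01, -3.68590093e+01, -2.45634527e-05,
        6.28086607e-03, -3.60813647e-05]), 'tool_pos': array([ 0.27364148, -0.616327  ,  0.23806356]), 'tcp_rot': array([-3.07130633e+00, -6.51168820e-01,  5.90936773e-04]), 'wrist_force': array([ 0.40350093, -0.36223757, -0.65729661]), 'torque': array([-0.0352832 ,  0.0182231 , -0.04763278]), 'grip_force': 0.0, 'width': 0.9990821139425092}
```

View pics/scene0.png

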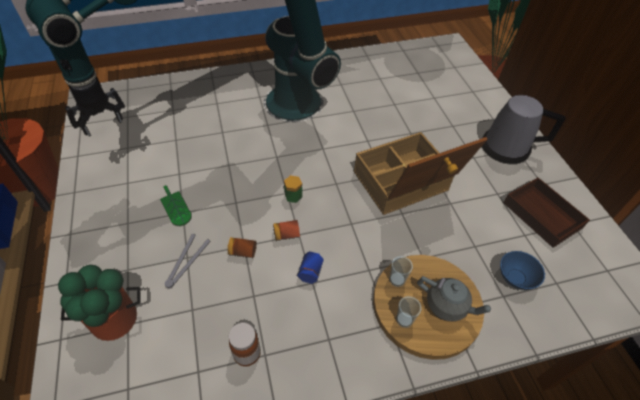

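View pics/top0.png

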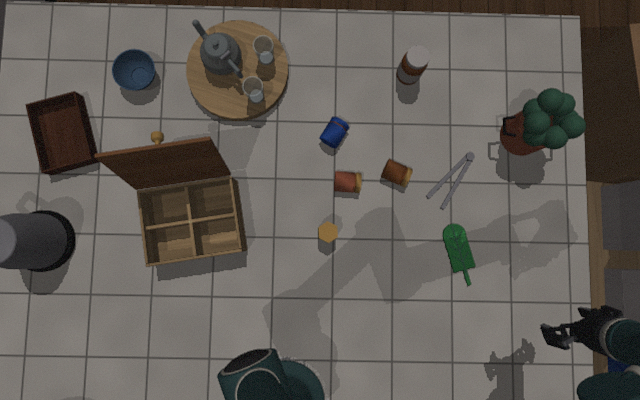

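Two jars lie toppled, amber near top (397,172) and terracotta near (348,182). The upright jar is at (328,232), and the chest is at about (190,220) with its lid past upright. The blue look-alike at (334,132) stays untouched. I'll zoom in next.

```bash
cat > h.py <<'E'
from workcell import *
import cv2,numpy as np
from scipy.spatial.transform import Rotation as Ro
def cam(n):
    c=calibration(n); K=np.array(c["camera_matrix"]); R=cv2.Rodrigues(np.array(c["rvec"]))[0]; t=np.array(c["tvec"]).ravel(); return K,R,t
def ray(n,uv,z):
    K,R,t=cam(n); C=-R.T@t; d=R.T@np.linalg.solve(K,[uv[0],uv[1],1.]); return C+d*(z-C[2])/d[2]
def proj(n,P):
    K,R,t=cam(n); p=K@(R@np.asarray(P,float)+t); return p[:2]/p[2]
def two(a,b):  # a: top pixel, b: scene pixel
    A=[];y=[]
    for n,uv in(("top",a),("scene",b)):
        K,R,t=cam(n); C=-R.T@t; d=R.T@np.linalg.solve(K,[uv[0],uv[1],1.]); d/=np.linalg.norm(d); M=np.eye(3)-np.outer(d,d); A.append(M); y.append(M@C)
    return np.linalg.lstsq(np.vstack(A),np.hstack(y),rcond=None)[0]
E
python3 - <<'E'
import cv2,numpy as np
t=cv2.imread("pics/top0.png");s=cv2.imread("pics/scene0.png")
a=cv2.resize(t[145:255,310:430],None,fx=5,fy=5,interpolation=cv2.INTER_CUBIC)[:550,:400*1+200]
cv2.imwrite("pics/c1.png",cv2.convertScaleAbs(a,alpha=1.5))
b=cv2.resize(s[165:275,220:340],None,fx=5,fy=5,interpolation=cv2.INTER_CUBIC)
cv2.imwrite("pics/c2.png",cv2.convertScaleAbs(b,alpha=1.3))
c=cv2.resize(t[120:275,90:255],None,fx=3.8,fy=3.8,interpolation=cv2.INTER_CUBIC)
cv2.imwrite("pics/c3.png",cv2.convertScaleAbs(c,alpha=1.5))
E
```

```text
(no output)
```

View pics/c1.png

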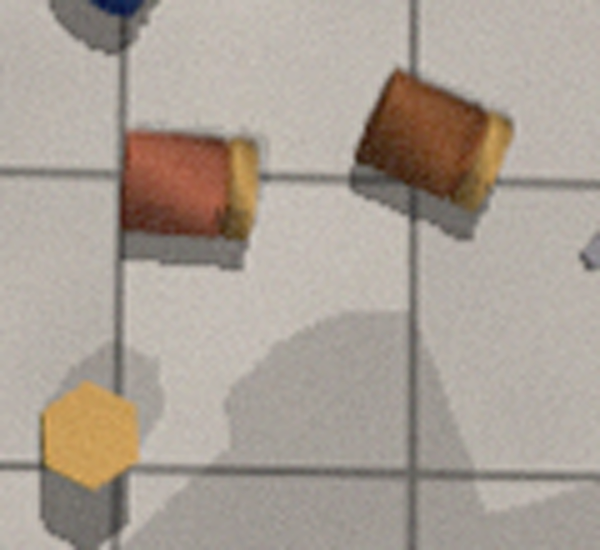

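View pics/c2.png

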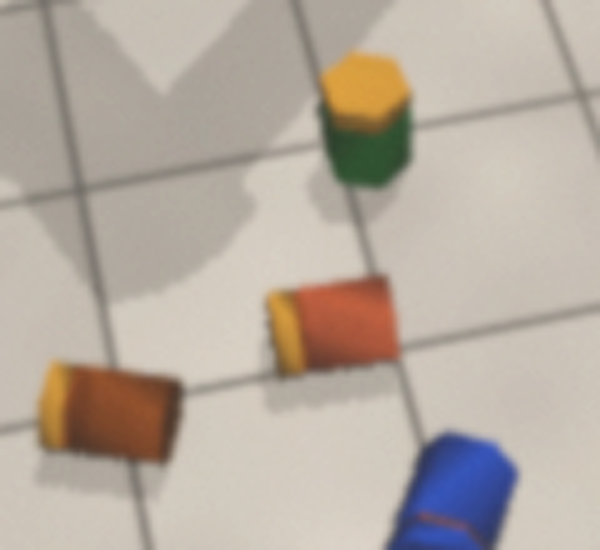

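View pics/c3.png

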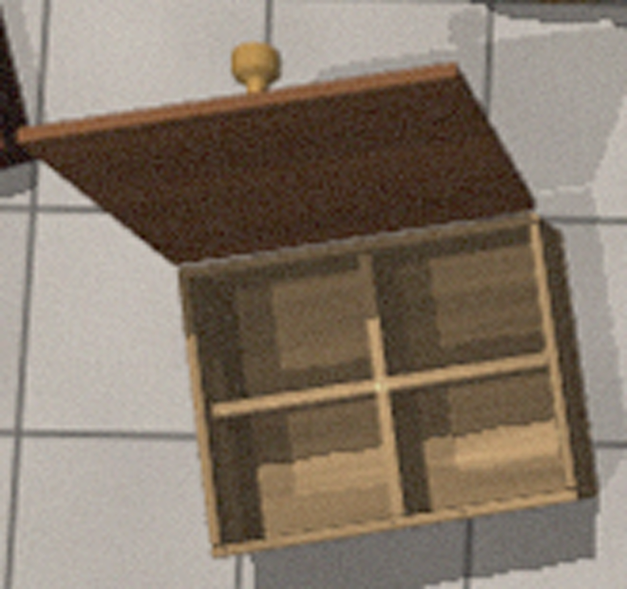

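Both toppled jars have their caps pointing right in the top view, which is −y. The standing jar is green with a gold cap, so it's jar_d. The chest lid is near upright and its knob is at the back. Next I'll measure everything.

```bash
python3 - <<'E'
from h import *
np.set_printoptions(precision=4,suppress=True)
f=lambda p:np.array(p)/3.8+[90,120]
cs={'nearL':(213,551),'nearR':(577,496),'farL':(181,266),'farR':(535,213)}
P={k:ray("top",f(v),.092) for k,v in cs.items()}; print(P)
c=sum(P.values())/4; d=P['nearL']-P['nearR']; print('chest',c,'len',np.linalg.norm(d),'yaw',np.degrees(np.arctan2(-d[0],d[1])), np.linalg.norm(P['farL']-P['nearL']))
print('divider',ray("top",f((381,387)),.092))
print('knob', two(f((257,65)),(452,166)), 'lid edge L/R', two(f((22,135)),(487,141)), two(f((458,70)),(390,198)))
for n,o in (("top",(310,145)),("scene",(220,165))):
    im=cv2.imread(f"pics/{n}0.png"); hsv=cv2.cvtColor(im,cv2.COLOR_BGR2HSV)
    sat=((hsv[...,1]>120)&(hsv[...,2]>35)&((hsv[...,0]<32)|(hsv[...,0]>170)|((hsv[...,0]>45)&(hsv[...,0]<85)))).astype(np.uint8)
    roi=np.zeros_like(sat); roi[o[1]:o[1]+110,o[0]:o[0]+120]=1
    k=cv2.findContours(sat*roi,cv2.RETR_EXTERNAL,cv2.CHAIN_APPROX_NONE)[0]
    for q in k:
        if cv2.contourArea(q)<80: continue
        m=cv2.moments(q); uv=np.array([m['m10'],m['m01']])/m['m00']; r=cv2.minAreaRect(q); b=cv2.boxPoints(r)
        print(n,uv,r,ray(n,uv,.027),[hsv[int(uv[1]),int(uv[0])]])
        if n=="top": print([ray(n,p,.025)[:2] for p in b])
E
```

```text
{'nearL': array([0.3633, 0.3593, 0.092 ]), 'nearR': array([0.4049, 0.116 , 0.092 ]), 'farL': array([0.5559, 0.392 , 0.092 ]), 'farR': array([0.5979, 0.1518, 0.092 ])}
chest [0.4805 0.2548 0.092 ] len 0.24688087928575284 yaw 9.700103423082544 0.19537971504214946
divider [0.476  0.2518 0.092 ]
knob [0.6593 0.2878 0.2515] lid edge L/R [0.6107 0.4117 0.2697] [0.6688 0.1551 0.1773]
top [327.4451 231.6833] ((327.0, 232.0), (20.0, 18.0), 90.0) [ 0.4588 -0.1063  0.027 ] [array([ 18, 141, 134], dtype=uint8)]
[array([ 0.4849, -0.0798]), array([ 0.486 , -0.1295]), array([ 0.4309, -0.1304]), array([ 0.4299, -0.0809])]
top [347.089  181.7036] ((347.17352294921875, 181.74411010742188), (26.076810836791992, 19.250822067260742), 4.39870548248291) [ 0.5987 -0.1585  0.027 ] [array([  6, 139, 112], dtype=uint8)]
[array([ 0.5739, -0.121 ]), array([ 0.628 , -0.1242]), array([ 0.6239, -0.197 ]), array([ 0.5698, -0.1935])]
top [396.3705 172.7926] ((396.6226501464844, 173.0052032470703), (27.312049865722656, 19.287139892578125), 24.22774314880371) [ 0.6268 -0.296   0.027 ] [array([ 13, 179,  84], dtype=uint8)]
[array([ 0.6165, -0.2512]), array([ 0.6668, -0.2731]), array([ 0.6366, -0.3432]), array([ 0.5865, -0.3211])]
scene [240.692  246.8741] ((240.64845275878906, 246.988037109375), (25.821914672851562, 16.182512283325195), 6.709836959838867) [ 0.6299 -0.298   0.027 ] [array([ 11, 172, 101], dtype=uint8)]
scene [286.153  229.6771] ((286.1986389160156, 229.7581024169922), (16.012157440185547, 24.1742000579834), 81.02737426757812) [ 0.6028 -0.1577  0.027 ] [array([  7, 164, 132], dtype=uint8)]
scene [292.3971 183.062 ] ((292.58001708984375, 182.9400177001953), (15.399999618530273, 16.200000762939453), 53.13010025024414) [ 0.4301 -0.0991  0.027 ] [array([ 19, 180, 166], dtype=uint8)]
```

```bash
cat >> h.py <<'E'
def frame(z,y):  # tool axes from pointing direction z and closing direction y
    z=np.array(z,float);z/=np.linalg.norm(z);y=np.array(y,float);y-=z*(y@z);y/=np.linalg.norm(y);return np.column_stack([np.cross(y,z),y,z])
def down(psi): a=np.radians(psi); return frame([0,0,-1],[np.sin(a),-np.cos(a),0])
def plan(wps,step=5.5,turn=9.5):
    """wps: (pos,R,opening cm[,step]) -> prints rounded rows from the measured pose"""
    s=read_state(); p=np.array(s["tool_pos"])*100; R=Ro.from_rotvec(s["tcp_rot"])
    print("at",p.round(2),R.as_matrix().round(2).tolist(),"w",round(s["width"],3),"t",s["time"])
    for w in wps:
        T=np.array(w[0])*100; Q=Ro.from_matrix(w[1]); st=w[3] if len(w)>3 else step
        p0=p.copy(); R0=R; dr=(R0.inv()*Q).as_rotvec()
        n=max(1,int(np.ceil(np.linalg.norm(T-p0)/st-.05)),int(np.ceil(np.degrees(np.linalg.norm(dr))/turn-.05)))
        out=[]
        for i in range(1,n+1):
            tp=p0+(T-p0)*i/n; tR=R0*Ro.from_rotvec(dr*i/n)
            d=(R.inv().apply(tp-p)).round(1); g=np.degrees((R.inv()*tR).as_rotvec()).round(1)
            p=p+R.apply(d); R=R*Ro.from_rotvec(np.radians(g)); out.append([w[2],*d.tolist(),*g.tolist()])
        print("->",T.round(1),n); 
        for o in out: print(str(o)[1:-1].replace("-0.0","0").replace(".0,",",").replace(" ",""))
CH=np.array([.478,.253]); XH=np.array([.985,.170]); YH=np.array([-.170,.985])
def comp(sx,sy,z): return np.r_[CH+.048*sx*XH+.0605*sy*YH,z]
E
python3 - <<'E'
from h import *
c=ray("top",(328,232),.072); a=ray("top",(310+87/5,145+382/5),.072);b=ray("top",(310+93/5,145+488/5),.072)
print(c,np.degrees(np.arctan2(*(a-b)[1::-1])),np.linalg.norm(a-b), two((328,232),(220+366/5,165+90/5)))
R=down(3); c=c[:2]
plan([(np.r_[c,.16],R,8.5),(np.r_[c,.047],R,8.5,4)])
E
```

```text
[ 0.457285   -0.10603539  0.072     ] 4.265035681108774 0.05597003555424366 [ 0.45796    -0.10440804  0.06090841]
at [ 27.36 -61.63  23.81] [[0.91, 0.41, -0.0], [0.41, -0.91, 0.0], [0.0, -0.0, -1.0]] w 0.999 t 0.1
-> [ 45.7 -10.6  16. ] 10
8.5,3.7,-3.9,0.8,0,0,2.1
8.5,3.7,-4.1,0.8,0,0,2.1
8.5,3.4,-4.2,0.8,0,0,2.1
8.5,3.3,-4.3,0.8,0,0,2.1
8.5,3.1,-4.4,0.7,-0.1,0,2.1
8.5,3,-4.5,0.8,0,0,2.1
8.5,2.8,-4.7,0.8,0,0,2.1
8.5,2.7,-4.7,0.8,0,0,2.1
8.5,2.4,-4.8,0.8,0,0,2.0
8.5,2.3,-5,0.7,0,0,2.1
-> [ 45.7 -10.6   4.7] 3
8.5,0,0,3.8,0,0,0.0
8.5,0,0,3.8,0,0,0.0
8.5,0,0.1,3.7,0,0,0.0
```

Call:
{"name": "move_arm", "arguments": {"series": [8.5,3.7,-3.9,0.8,0,0,2.1,8.5,3.7,-4.1,0.8,0,0,2.1,8.5,3.4,-4.2,0.8,0,0,2.1,8.5,3.3,-4.3,0.8,0,0,2.1,8.5,3.1,-4.4,0.7,0,0,2.1], "grip_force": 40}}

```text
time: 0.72
tool_pos: [0.3653, -0.3598, 0.1995]
tcp_rot: [-3.12, -0.365, 0.0]
wrist_force: [0.8, -0.1, 0.4]
width: 0.991
grip_force: 0.0
```

Call:
{"name": "move_arm", "arguments": {"series": [8.5,3,-4.5,0.8,0,0,2.1,8.5,2.8,-4.7,0.8,0,0,2.1,8.5,2.7,-4.7,0.8,0,0,2.1,8.5,2.4,-4.8,0.8,0,0,2,8.5,2.3,-5,0.7,0,0,2]}}

```text
time: 1.35
tool_pos: [0.4576, -0.1045, 0.1608]
tcp_rot: [-3.14, -0.084, 0.0]
wrist_force: [0.9, 0.1, 0.6]
width: 0.996
grip_force: 0.0
```

Call:
{"name": "move_arm", "arguments": {"series": [8.5,0,0,0,0,0,0,8.5,0,0,0,0,0,0]}}

```text
time: 1.6
tool_pos: [0.4573, -0.1063, 0.161]
tcp_rot: [3.14, 0.088, -0.001]
wrist_force: [0.4, 0.0, -0.0]
width: 0.995
grip_force: 0.0
```

```bash
python3 - <<'E'
from h import *
im=read_camera("top"); s=read_state(); cv2.imwrite("pics/top1.png",cv2.convertScaleAbs(cv2.resize(im[100:260,240:440,::-1],None,fx=3.7,fy=3.7),alpha=1.4))
R=down(3); plan([((.457,-.105,.047),R,8.5,4)])
E
```

```text
at [ 45.73 -10.7   16.12] [[1.0, 0.05, -0.0], [0.05, -1.0, -0.0], [-0.0, 0.0, -1.0]] w 0.997 t 1.65
-> [ 45.7 -10.5   4.7] 3
8.5,0,-0.1,3.8,0,0,0.0
8.5,0,0,3.8,0,0,0.1
8.5,0,-0.1,3.8,0,0,0.0
```

View pics/top1.png

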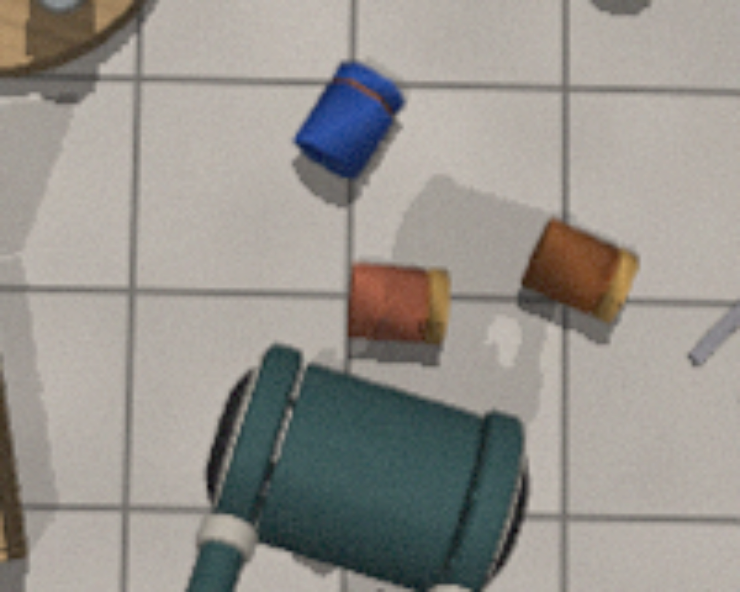

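The wrist covers the jar in this view, and the other jars haven't moved. The arm tracks well, so I'll go down and grip.

Call:
{"name": "move_arm", "arguments": {"series": [8.5,0,-0.1,3.8,0,0,0,8.5,0,0,3.8,0,0,0,8.5,0,0,3.8,0,0,0,8.5,0,0,0,0,0,0]}}

```text
time: 2.15
tool_pos: [0.4541, -0.1059, 0.0446]
tcp_rot: [-3.139, -0.082, 0.011]
wrist_force: [-0.7, 0.6, 0.7]
width: 0.994
grip_force: 0.0
```

Call:
{"name": "move_arm", "arguments": {"series": [4,0,0,0,0,0,0,4,0,0,0,0,0,0,4,0,0,0,0,0,0,4,0,0,0,0,0,0,4,0,0,0,0,0,0], "grip_force": 50}}

```text
time: 2.78
tool_pos: [0.4596, -0.106, 0.0495]
tcp_rot: [3.138, 0.087, 0.007]
wrist_force: [-0.4, -0.4, 6.0]
width: 0.576
grip_force: 53.0
```

Call:
{"name": "move_arm", "arguments": {"series": [4,0,0,-3,0,0,0,4,0,0,-5,0,0,0,4,0,0,-5,0,0,0,4,0,0,-4,0,0,0,4,0,0,0,0,0,0]}}

```text
time: 3.4
tool_pos: [0.4601, -0.1058, 0.2214]
tcp_rot: [3.138, 0.086, 0.013]
wrist_force: [0.7, -0.1, -3.7]
width: 0.571
grip_force: 53.3
```

```bash
python3 - <<'E'
from h import *
R=down(9.8); c=comp(-1,1,.20); plan([(c,R,4,5),(comp(-1,1,.057),R,4,3)])
E
```

```text
at [ 46.01 -10.58  22.14] [[1.0, 0.06, 0.01], [0.06, -1.0, -0.0], [0.01, 0.0, -1.0]] w 0.571 t 3.4
-> [42.  30.4 20. ] 9
4,-0.2,-4.6,0.2,0,-0.1,-0.7
4,-0.1,-4.6,0.2,0,0,-0.8
4,-0.1,-4.5,0.3,0.1,-0.1,-0.7
4,0,-4.6,0.2,0,0,-0.8
4,0,-4.6,0.2,0,-0.1,-0.7
4,0.1,-4.6,0.3,0,0,-0.7
4,0.2,-4.5,0.2,0,-0.1,-0.8
4,0.2,-4.6,0.2,0.1,0,-0.7
4,0.3,-4.6,0.3,0,-0.1,-0.7
-> [42.  30.4  5.7] 5
4,0,0,2.9,0,0,0
4,0,0,2.8,0,0,0
4,0,0,2.9,0,0,0
4,0,0,2.8,0,0,0
4,0,0,2.9,0,0,0
```

Call:
{"name": "move_arm", "arguments": {"series": [4,-0.2,-4.6,0.2,0,-0.1,-0.7,4,-0.1,-4.6,0.2,0,0,-0.8,4,-0.1,-4.5,0.3,0,-0.1,-0.7,4,0,-4.6,0.2,0,0,-0.8,4,0,-4.6,0.2,0,-0.1,-0.7]}}

```text
time: 4.03
tool_pos: [0.4332, 0.1238, 0.2038]
tcp_rot: [3.135, 0.188, -0.014]
wrist_force: [0.3, 0.2, -2.4]
width: 0.576
grip_force: 53.3
```

Call:
{"name": "move_arm", "arguments": {"series": [4,0.1,-4.6,0.3,0,0,-0.7,4,0.2,-4.5,0.2,0,-0.1,-0.8,4,0.2,-4.6,0.2,0,0,-0.7,4,0.3,-4.6,0.3,0,-0.1,-0.7,4,0,0,0,0,0,0]}}

```text
time: 4.65
tool_pos: [0.4157, 0.3069, 0.1935]
tcp_rot: [3.128, 0.273, -0.02]
wrist_force: [0.3, -0.1, -3.1]
width: 0.579
grip_force: 53.6
```

```bash
python3 - <<'E'
from h import *
R=down(9.8); plan([(comp(-1,1,.19),R,4,5),(comp(-1,1,.061),R,4,2.6)])
im=read_camera("scene"); cv2.imwrite("pics/s2.png",cv2.convertScaleAbs(cv2.resize(im[90:260,230:500,::-1],None,fx=2.9,fy=2.9),alpha=1.3))
E
```

```text
at [41.57 30.69 19.35] [[0.98, 0.17, -0.01], [0.17, -0.98, -0.0], [-0.01, 0.0, -1.0]] w 0.579 t 4.65
-> [42.  30.4 19. ] 1
4,0.4,0.3,0.3,0,0.7,0.2
-> [42.  30.4  6.1] 5
4,0,0,2.6,0,0,0
4,0,0,2.6,0,0,0
4,0,0,2.6,0,0,0
4,0,0,2.6,0,0,0
4,0,0,2.6,0,0,0
```

View pics/s2.png

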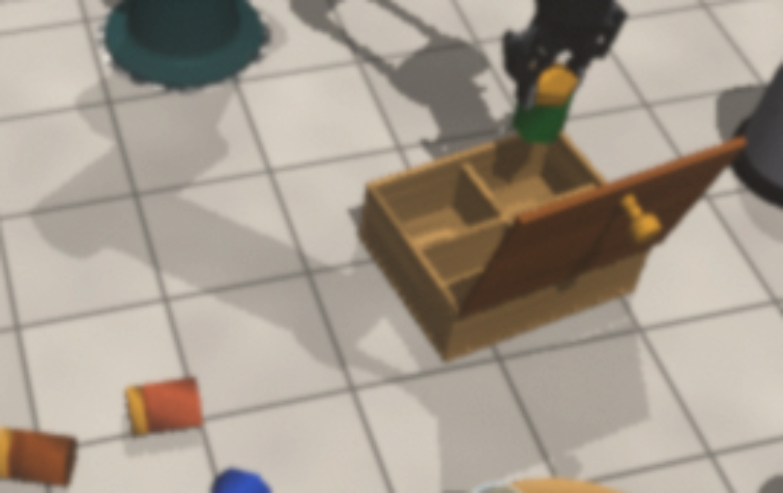

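The jar is held upright over the near-left compartment, so I'll lower it.

Call:
{"name": "move_arm", "arguments": {"series": [4,0.4,0.3,0.3,0,0.7,0,4,0,0,2.6,0,0,0,4,0,0,2.6,0,0,0,4,0,0,2.6,0,0,0,4,0,0,2.6,0,0,0]}}

```text
time: 5.32
tool_pos: [0.4226, 0.3011, 0.088]
tcp_rot: [-3.13, -0.263, -0.006]
wrist_force: [-0.2, 0.1, -3.2]
width: 0.577
grip_force: 53.9
```

Call:
{"name": "move_arm", "arguments": {"series": [4,0,0,2.4,0,0,0,4,0,0,0,0,0,0,4,0,0,0.2,0,0,0,4,0,0,0.2,0,0,0]}}

```text
time: 5.82
tool_pos: [0.4237, 0.3032, 0.0626]
tcp_rot: [-3.128, -0.266, -0.009]
wrist_force: [-0.3, -0.3, -3.5]
width: 0.576
grip_force: 53.6
```

Call:
{"name": "move_arm", "arguments": {"series": [4,0,0,0.2,0,0,0,4,0,0,0.2,0,0,0,4,0,0,0.1,0,0,0,4,0,0,0,0,0,0]}}

```text
time: 6.32
tool_pos: [0.423, 0.3033, 0.0576]
tcp_rot: [-3.129, -0.267, -0.006]
wrist_force: [-2.6, -1.4, 6.6]
width: 0.579
grip_force: 54.6
```

Call:
{"name": "move_arm", "arguments": {"series": [6.4,0,0,0,0,0,0,6.4,0,0,0,0,0,0,6.4,0,0,0,0,0,0]}}

```text
time: 6.7
tool_pos: [0.4226, 0.303, 0.0562]
tcp_rot: [-3.129, -0.267, -0.006]
wrist_force: [0.1, 0.2, -0.3]
width: 0.75
grip_force: 0.0
```

Call:
{"name": "move_arm", "arguments": {"series": [6.4,0,0,-3,0,0,0,6.4,0,0,-4,0,0,0,6.4,0,0,-5,0,0,0,8.5,0,0,-5,0,0,0,8.5,0,0,0,0,0,0]}}

```text
time: 7.32
tool_pos: [0.4249, 0.3047, 0.2319]
tcp_rot: [-3.124, -0.266, -0.02]
wrist_force: [0.7, -0.3, -0.6]
width: 0.994
grip_force: 0.0
```

```bash
python3 - <<'E'
from h import *
a=np.array([-.394,-.919,0]); z=(-a+[0,0,-1])/2**.5; R=frame(z,[.919,-.394,0]); G=np.array([.6207,-.3117,.028]); T=G+.011*R[:,2]
plan([(T-.10*R[:,2]+[0,0,.03],R,8.5),(T,R,8.5,4)])
E
```

```text
at [42.49 30.47 23.19] [[0.99, 0.17, 0.01], [0.17, -0.99, 0.01], [0.01, -0.0, -1.0]] w 0.994 t 7.325
-> [ 59.6 -37.   12.1] 13
8.5,0.4,5.3,0.8,1.7,3.1,-4.1
8.5,0,5.4,0.7,1.8,3.1,-4.2
8.5,-0.5,5.4,0.5,1.7,3.1,-4.1
8.5,-0.8,5.3,0.3,1.7,3.1,-4.2
8.5,-1.3,5.3,0.1,1.7,3.1,-4.1
8.5,-1.6,5.2,-0.1,1.8,3.1,-4.2
8.5,-2,5,-0.4,1.7,3.1,-4.1
8.5,-2.3,4.9,-0.7,1.7,3.1,-4.2
8.5,-2.6,4.6,-0.9,1.8,3.1,-4.1
8.5,-2.9,4.4,-1.2,1.7,3.1,-4.2
8.5,-3.1,4.2,-1.5,1.7,3.1,-4.1
8.5,-3.3,3.9,-1.8,1.7,3.1,-4.1
8.5,-3.5,3.6,-2.1,1.8,3.1,-4.2
-> [ 62.4 -30.5   2. ] 4
8.5,-0.5,0,3,0,0,0.0
8.5,-0.6,0,3,0,0,0.0
8.5,-0.5,0,3.1,0,0,0.0
8.5,-0.5,0,3,0,0,0.0
```

Call:
{"name": "move_arm", "arguments": {"series": [8.5,0.4,5.3,0.8,1.7,3.1,-4.1,8.5,0,5.4,0.7,1.8,3.1,-4.2,8.5,-0.5,5.4,0.5,1.7,3.1,-4.1,8.5,-0.8,5.3,0.3,1.7,3.1,-4.2,8.5,-1.3,5.3,0.1,1.7,3.1,-4.1]}}

```text
time: 7.95
tool_pos: [0.4853, 0.0463, 0.1842]
tcp_rot: [-2.845, -0.772, -0.379]
wrist_force: [1.2, 0.2, -0.3]
width: 0.997
grip_force: 0.0
```

Call:
{"name": "move_arm", "arguments": {"series": [8.5,-1.6,5.2,-0.1,1.8,3.1,-4.2,8.5,-2,5,-0.4,1.7,3.1,-4.1,8.5,-2.3,4.9,-0.7,1.7,3.1,-4.2,8.5,-2.6,4.6,-0.9,1.8,3.1,-4.1,8.5,-2.9,4.4,-1.2,1.7,3.1,-4.2]}}

```text
time: 8.57
tool_pos: [0.5472, -0.2106, 0.1429]
tcp_rot: [-2.444, -1.192, -0.699]
wrist_force: [1.8, 0.0, 0.4]
width: 0.998
grip_force: 0.0
```

Call:
{"name": "move_arm", "arguments": {"series": [8.5,-3.1,4.2,-1.5,1.7,3.1,-4.1,8.5,-3.3,3.9,-1.8,1.7,3.1,-4.1,8.5,-3.5,3.6,-2.1,1.8,3.1,-4.2,8.5,0,0,0,0,0,0,8.5,0,0,0,0,0,0]}}

```text
time: 9.2
tool_pos: [0.5851, -0.3647, 0.1174]
tcp_rot: [-2.162, -1.399, -0.862]
wrist_force: [0.8, 0.8, -0.0]
width: 0.996
grip_force: 0.0
```

```bash
python3 - <<'E'
from h import *
a=np.array([-.394,-.919,0]); z=(-a+[0,0,-1])/2**.5; R=frame(z,[.919,-.394,0]); G=np.array([.6207,-.3117,.028]); T=G+.011*R[:,2]
plan([(T,R,8.5,4)])
s=read_state();print(s["q"],s["wrist_force"])
im=read_camera("scene"); t=read_camera("top")
A=cv2.resize(im[140:300,180:340,::-1],None,fx=2.45,fy=2.45); B=cv2.resize(t[100:260,300:460,::-1],None,fx=2.45,fy=2.45)
cv2.imwrite("pics/s3.png",cv2.convertScaleAbs(np.hstack([A,B]),alpha=1.4))
E
```

```text
at [ 58.51 -36.47  11.74] [[0.3, 0.91, 0.27], [0.65, -0.4, 0.64], [0.7, -0.02, -0.72]] w 0.996 t 9.2
-> [ 62.4 -30.5   2. ] 3
8.5,-0.6,0.4,4,-0.1,0.3,-0.4
8.5,-0.5,0.4,3.9,-0.1,0.3,-0.3
8.5,-0.6,0.4,4,0,0.3,-0.4
[-0.90076245  0.60342758  1.54856305  0.66127309  1.45622885 -0.71799694] [ 0.75094984  0.78726426 -0.0119468 ]
```

View pics/s3.png

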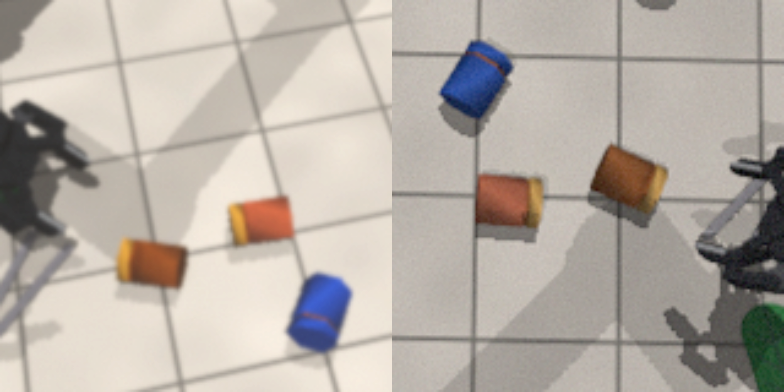

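The gripper is pointing at amber's cap end and the jars haven't moved. I'll advance.

Call:
{"name": "move_arm", "arguments": {"series": [8.5,-0.6,0.4,4,-0.1,0.3,-0.4,8.5,-0.5,0.4,3.9,-0.1,0.3,-0.3,8.5,0,0.4,1.5,0,0.3,-0.4,8.5,0,0,0,0,0,0]}}

```text
time: 9.8
tool_pos: [0.6196, -0.3155, 0.0452]
tcp_rot: [-2.142, -1.42, -0.888]
wrist_force: [-0.7, -0.4, 0.3]
width: 0.996
grip_force: 0.0
```

```bash
python3 - <<'E'
from h import *
a=np.array([-.394,-.919,0]); z=(-a+[0,0,-1])/2**.5; R=frame(z,[.919,-.394,0]); G=np.array([.6207,-.3117,.028]); T=G+.011*R[:,2]
plan([(T,R,8.5,2)])
print(read_state()["wrist_force"])
E
```

```text
at [ 61.96 -31.55   4.52] [[0.27, 0.92, 0.28], [0.65, -0.39, 0.65], [0.71, 0.0, -0.71]] w 0.996 t 9.8
-> [ 62.4 -30.5   2. ] 2
8.5,-0.5,0,1.3,0,0,0.1
8.5,-0.4,-0.1,1.3,0,0.1,0.2
[-0.6550994  -0.38980301  0.32064656]
```

Call:
{"name": "move_arm", "arguments": {"series": [8.5,-0.5,0,1.3,0,0,0,8.5,-0.4,-0.1,1.2,0,0,0,8.5,0,0,0,0,0,0]}}

```text
time: 10.18
tool_pos: [0.6221, -0.3056, 0.0191]
tcp_rot: [-2.143, -1.416, -0.887]
wrist_force: [-1.1, -0.3, 0.5]
width: 0.999
grip_force: 0.0
```

Call:
{"name": "move_arm", "arguments": {"series": [4.5,0,0,0,0,0,0,4.5,0,0,0,0,0,0,4.5,0,0,0,0,0,0,4.5,0,0,0,0,0,0,4.5,0,0,0,0,0,0], "grip_force": 50}}

```text
time: 10.8
tool_pos: [0.6234, -0.3073, 0.0211]
tcp_rot: [-2.145, -1.419, -0.89]
wrist_force: [-0.8, -4.6, 4.1]
width: 0.651
grip_force: 53.5
```

```bash
python3 - <<'E'
from h import *
R0=Ro.from_rotvec(read_state()["tcp_rot"]).as_matrix()
R=frame([0,-1,-1],[1,0,0]); G=np.array([.47,-.14,.052]); T=G+.011*R[:,2]
p=np.array(read_state()["tool_pos"])
plan([(p+[0,0,.13],R0,4.5,4.5),(T+[0,0,.10],R,4.5,4,),(T+[0,0,.012],R,4.5,3)],turn=9)
E
```

```text
at [ 62.34 -30.73   2.11] [[0.28, 0.92, 0.28], [0.65, -0.39, 0.65], [0.71, 0.0, -0.71]] w 0.651 t 10.8
-> [ 62.3 -30.7  15.1] 3
4.5,3.1,0,-3.1,0,0,0.0
4.5,3,0,-3,0,0,0.0
4.5,3.1,0.1,-3.1,0,0,0.0
-> [ 47.  -14.8  14.4] 11
4.5,0.5,-1.9,0.6,0,-8,-2.3
4.5,0.7,-1.8,0.5,0,-8.1,-2.4
4.5,0.8,-1.8,0.4,0.1,-8,-2.3
4.5,0.9,-1.8,0.3,0,-8.1,-2.3
4.5,1,-1.7,0.1,0,-8,-2.4
4.5,1.2,-1.7,0,0,-8.1,-2.3
4.5,1.1,-1.6,-0.1,0.1,-8,-2.3
4.5,1.2,-1.6,-0.4,0,-8,-2.4
4.5,1.2,-1.5,-0.5,0,-8.1,-2.3
4.5,1.2,-1.5,-0.6,0,-8,-2.3
4.5,1.1,-1.5,-0.8,0.1,-8.1,-2.4
-> [ 47.  -14.8   5.6] 3
4.5,2.1,0,2.1,0,0,0.0
4.5,2.1,0,2,0,0,0.0
4.5,2.1,0.1,2.1,0,0,0.0
```

Call:
{"name": "move_arm", "arguments": {"series": [4.5,1.5,0,-1.5,0,0,0,4.5,2.5,0,-2.5,0,0,0,4.5,2.6,0,-2.6,0,0,0,4.5,2.6,0,-2.6,0,0,0]}}

```text
time: 11.3
tool_pos: [0.6221, -0.3051, 0.1515]
tcp_rot: [-2.143, -1.418, -0.887]
wrist_force: [0.3, -0.0, -3.4]
width: 0.648
grip_force: 53.6
```

Call:
{"name": "move_arm", "arguments": {"series": [4.5,0.5,-1.9,0.6,0,-8,-2.3,4.5,0.7,-1.8,0.5,0,-8.1,-2.4,4.5,0.8,-1.8,0.4,0,-8,-2.3,4.5,0.9,-1.8,0.3,0,-8.1,-2.3,4.5,1,-1.7,0.1,0,-8,-2.4]}}

```text
time: 11.92
tool_pos: [0.5512, -0.2327, 0.1484]
tcp_rot: [2.427, 1.949, 0.166]
wrist_force: [-0.4, 0.1, -3.7]
width: 0.653
grip_force: 53.5
```

Call:
{"name": "move_arm", "arguments": {"series": [4.5,1.2,-1.7,0,0,-8.1,-2.3,4.5,1.1,-1.6,-0.1,0,-8,-2.3,4.5,1.2,-1.6,-0.4,0,-8,-2.4,4.5,1.2,-1.5,-0.5,0,-8.1,-2.3,4.5,1.2,-1.5,-0.6,0,-8,-2.3]}}

```text
time: 12.55
tool_pos: [0.482, -0.1602, 0.145]
tcp_rot: [1.88, 1.804, -0.599]
wrist_force: [-0.6, -0.0, -3.9]
width: 0.646
grip_force: 53.6
```

Call:
{"name": "move_arm", "arguments": {"series": [4.5,1.1,-1.5,-0.8,0.1,-8.1,-2.4,4.5,0,0,0,0,0,0,4.5,0,0,0,0,0,0]}}

```text
time: 12.92
tool_pos: [0.4687, -0.147, 0.1437]
tcp_rot: [1.761, 1.76, -0.726]
wrist_force: [0.1, -0.3, -2.1]
width: 0.651
grip_force: 53.7
```

```bash
python3 - <<'E'
from h import *
R=frame([0,-1,-1],[1,0,0]); G=np.array([.47,-.14,.052]); T=G+.011*R[:,2]
plan([(T+[0,0,.02],R,4.5,3)])
im=read_camera("scene"); t=read_camera("top")
A=cv2.resize(im[100:260,200:360,::-1],None,fx=2.45,fy=2.45); B=cv2.resize(t[130:290,280:440,::-1],None,fx=2.45,fy=2.45)
cv2.imwrite("pics/s4.png",cv2.convertScaleAbs(np.hstack([A,B]),alpha=1.4))
E
```

```text
at [ 46.87 -14.7   14.37] [[0.0, 1.0, 0.0], [0.71, -0.0, -0.71], [-0.71, 0.0, -0.71]] w 0.651 t 12.925
-> [ 47.  -14.8   6.4] 3
4.5,1.9,0,1.9,0,0,0
4.5,1.8,0.1,1.9,0.1,-0.1,-0.1
4.5,1.9,0,1.9,0,0,0.0
```

View pics/s4.png

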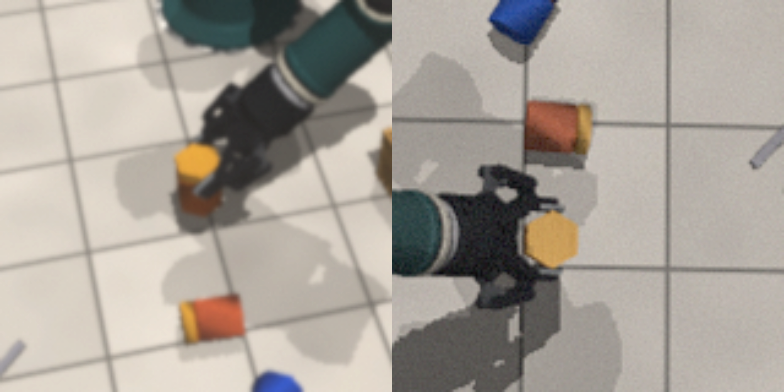

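Amber is held upright, cap up, at a 45° tool tilt. I'll set it on the sill and regrasp it from above.

Call:
{"name": "move_arm", "arguments": {"series": [4.5,1.9,0,1.9,0,0,0,4.5,1.8,0.1,1.9,0,0,0,4.5,1.8,0,1.8,0,0,0,4.5,0.7,0,0.7,0,0,0,4.5,0.2,0,0.2,0,0,0]}}

```text
time: 13.65
tool_pos: [0.4697, -0.1488, 0.0524]
tcp_rot: [1.762, 1.758, -0.728]
wrist_force: [1.1, -0.3, -2.7]
width: 0.65
grip_force: 53.7
```

Call:
{"name": "move_arm", "arguments": {"series": [4.5,0.2,0,0.2,0,0,0,4.5,0.2,0,0.2,0,0,0,4.5,0,0,0,0,0,0]}}

```text
time: 14.02
tool_pos: [0.4706, -0.1482, 0.0481]
tcp_rot: [1.759, 1.757, -0.727]
wrist_force: [-0.2, 1.3, 3.3]
width: 0.647
grip_force: 54.2
```

Call:
{"name": "move_arm", "arguments": {"series": [6.5,0,0,0,0,0,0,7.5,0,0,0,0,0,0,8.5,0,0,0,0,0,0,8.5,0,0,0,0,0,0]}}

```text
time: 14.52
tool_pos: [0.4695, -0.148, 0.0465]
tcp_rot: [1.76, 1.759, -0.728]
wrist_force: [0.1, 0.0, 0.2]
width: 0.997
grip_force: 0.0
```

Call:
{"name": "move_arm", "arguments": {"series": [8.5,0,0,-2,0,0,0,8.5,0,0,-4,0,0,0,8.5,0,0,-5,0,0,0,8.5,0,0,-4,0,0,0,8.5,0,0,0,0,0,0]}}

```text
time: 15.15
tool_pos: [0.472, -0.039, 0.1557]
tcp_rot: [1.759, 1.759, -0.718]
wrist_force: [1.2, -0.3, -0.2]
width: 0.996
grip_force: 0.0
```

```bash
python3 - <<'E'
from h import *
t=read_camera("top"); hsv=cv2.cvtColor(t,cv2.COLOR_RGB2HSV)
cap=cv2.inRange(hsv,(12,120,100),(30,255,255)); cap[:, :300]=0; cap[:,400:]=0; cap[:200]=0
k=max(cv2.findContours(cap,0,1)[0],key=cv2.contourArea); m=cv2.moments(k); uv=np.array([m['m10'],m['m01']])/m['m00']
print(uv,cv2.contourArea(k),ray("top",uv,.072))
cv2.imwrite("pics/t5.png",cv2.convertScaleAbs(cv2.resize(t[160:280,290:410,::-1],None,fx=4.5,fy=4.5,interpolation=cv2.INTER_CUBIC),alpha=1.4))
E
```

```text
[341.76481836 227.66921606] 261.5 [ 0.46945178 -0.14227478  0.072     ]
```

View pics/t5.png

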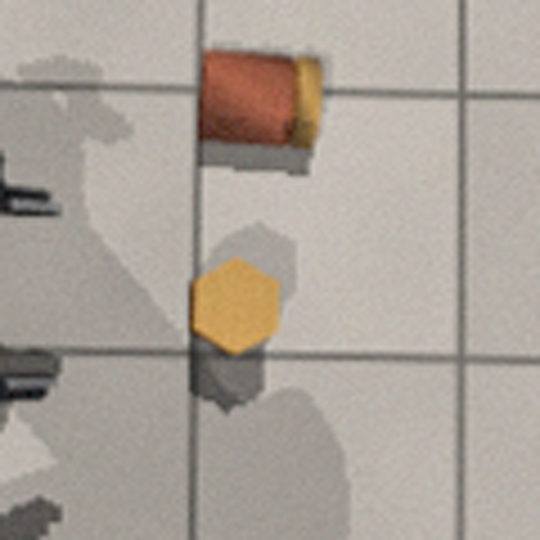

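Amber stands at (0.469, −0.142) with its corners along x. Red hasn't moved. I'll regrasp amber vertically.

```bash
python3 - <<'E'
from h import *
R=down(2); plan([((.4695,-.142,.16),R,8.5),((.4695,-.142,.047),R,8.5,3.8)])
E
```

```text
at [47.05 -4.03 15.4 ] [[0.0, 1.0, 0.0], [0.71, 0.0, -0.71], [-0.71, 0.0, -0.71]] w 0.994 t 15.2
-> [ 46.9 -14.2  16. ] 11
8.5,-0.7,0,0.6,3.1,3.2,7.6
8.5,-0.7,0.1,0.6,3.2,3.2,7.5
8.5,-0.7,0.2,0.5,3.1,3.2,7.6
8.5,-0.7,0.4,0.5,3.2,3.2,7.5
8.5,-0.7,0.5,0.4,3.1,3.3,7.6
8.5,-0.7,0.6,0.3,3.2,3.2,7.5
8.5,-0.5,0.7,0.3,3.1,3.2,7.6
8.5,-0.5,0.7,0.2,3.1,3.2,7.5
8.5,-0.4,0.9,0.1,3.2,3.2,7.6
8.5,-0.3,0.8,0.1,3.1,3.2,7.5
8.5,-0.1,0.9,0,3.2,3.2,7.6
-> [ 46.9 -14.2   4.7] 3
8.5,0,0,3.8,0,0,0
8.5,0,0,3.7,0,0,0
8.5,0,0.1,3.8,0,0,0
```

Call:
{"name": "move_arm", "arguments": {"series": [8.5,-0.7,0,0.6,3.1,3.2,7.6,8.5,-0.7,0.1,0.6,3.2,3.2,7.5,8.5,-0.7,0.2,0.5,3.1,3.2,7.6,8.5,-0.7,0.4,0.5,3.2,3.2,7.5,8.5,-0.7,0.5,0.4,3.1,3.3,7.6]}}

```text
time: 15.82
tool_pos: [0.4676, -0.089, 0.1535]
tcp_rot: [2.544, 1.126, -0.462]
wrist_force: [-0.7, 0.6, -0.1]
width: 0.998
grip_force: 0.0
```

Call:
{"name": "move_arm", "arguments": {"series": [8.5,-0.7,0.6,0.3,3.2,3.2,7.5,8.5,-0.5,0.7,0.3,3.1,3.2,7.6,8.5,-0.5,0.7,0.2,3.1,3.2,7.5,8.5,-0.4,0.9,0.1,3.2,3.2,7.6,8.5,-0.3,0.8,0.1,3.1,3.2,7.5]}}

```text
time: 16.45
tool_pos: [0.4667, -0.1348, 0.1564]
tcp_rot: [3.076, 0.246, -0.092]
wrist_force: [0.6, 0.3, 1.0]
width: 0.999
grip_force: 0.0
```

Call:
{"name": "move_arm", "arguments": {"series": [8.5,-0.1,0.9,0,3.2,3.2,7.6,8.5,0,0,0,0,0,0,8.5,0,0,0,0,0,0]}}

```text
time: 16.82
tool_pos: [0.4675, -0.1431, 0.1573]
tcp_rot: [3.14, 0.052, -0.01]
wrist_force: [0.3, 0.3, -0.1]
width: 0.994
grip_force: 0.0
```

```bash
python3 - <<'E'
from h import *
R=down(2); plan([((.4695,-.142,.13),R,8.5),((.4695,-.142,.047),R,8.5,4)])
E
```

```text
at [ 46.75 -14.31  15.73] [[1.0, 0.03, -0.01], [0.03, -1.0, -0.0], [-0.01, 0.0, -1.0]] w 0.994 t 16.825
-> [ 46.9 -14.2  13. ] 1
8.5,0.2,-0.1,2.7,0,0.4,-0.1
-> [ 46.9 -14.2   4.7] 3
8.5,0,0,2.8,0,0,0.0
8.5,0,0,2.8,0,0,0.0
8.5,0,0,2.7,0,0,0.0
```

Call:
{"name": "move_arm", "arguments": {"series": [8.5,0.2,-0.1,2.7,0,0.4,0,8.5,0,0,2.8,0,0,0,8.5,0,0,2.8,0,0,0,8.5,0,0,2.7,0,0,0,8.5,0,0,0,0,0,0]}}

```text
time: 17.45
tool_pos: [0.4683, -0.1404, 0.0457]
tcp_rot: [-3.14, -0.055, 0.005]
wrist_force: [-0.9, 0.6, -0.4]
width: 0.993
grip_force: 0.0
```

Call:
{"name": "move_arm", "arguments": {"series": [4,0,0,0,0,0,0,4,0,0,0,0,0,0,4,0,0,0,0,0,0,4,0,0,0,0,0,0,4,0,0,0,0,0,0]}}

```text
time: 18.08
tool_pos: [0.4722, -0.1426, 0.05]
tcp_rot: [3.139, 0.051, 0.01]
wrist_force: [-0.4, 0.6, 6.8]
width: 0.58
grip_force: 52.5
```

Call:
{"name": "move_arm", "arguments": {"series": [4,0,0,-3,0,0,0,4,0,0,-5,0,0,0,4,0,0,-5,0,0,0,4,0,0,-2,0,0,0,4,0,0,0,0,0,0]}}

```text
time: 18.7
tool_pos: [0.4711, -0.1424, 0.2001]
tcp_rot: [3.139, 0.051, 0.011]
wrist_force: [0.7, 0.2, -2.8]
width: 0.577
grip_force: 53.3
```

```bash
python3 - <<'E'
from h import *
R=down(9.8); plan([(comp(-1,-1,.19),R,4,4.8),(comp(-1,-1,.062),R,4,2.6)])
E
```

```text
at [ 47.11 -14.24  20.01] [[1.0, 0.03, 0.01], [0.03, -1.0, -0.0], [0.01, 0.0, -1.0]] w 0.577 t 18.7
-> [44.1 18.5 19. ] 7
4,-0.3,-4.7,0.1,0,-0.1,-1.1
4,-0.2,-4.7,0.2,0,0,-1.2
4,-0.1,-4.7,0.1,0.1,-0.1,-1.1
4,0,-4.7,0.1,0,0,-1.1
4,0.1,-4.7,0.2,0,-0.1,-1.2
4,0.2,-4.7,0.1,0,0,-1.1
4,0.3,-4.7,0.2,0.1,-0.1,-1.1
-> [44.1 18.5  6.2] 5
4,0,0,2.6,0,0,0
4,0,0,2.5,0,0,0
4,0,0,2.6,0,0,0
4,0,0,2.5,0,0,0
4,0,0,2.6,0,0,0
```

Call:
{"name": "move_arm", "arguments": {"series": [4,-0.3,-4.7,0.1,0,-0.1,-1.1,4,-0.2,-4.7,0.2,0,0,-1.2,4,-0.1,-4.7,0.1,0,-0.1,-1.1,4,0,-4.7,0.1,0,0,-1.1,4,0.1,-4.7,0.2,0,-0.1,-1.2]}}

```text
time: 19.32
tool_pos: [0.4463, 0.0932, 0.1886]
tcp_rot: [3.133, 0.208, -0.009]
wrist_force: [1.6, 0.6, -3.2]
width: 0.582
grip_force: 53.5
```

Call:
{"name": "move_arm", "arguments": {"series": [4,0.2,-4.7,0.1,0,0,-1.1,4,0.3,-4.7,0.2,0,-0.1,-1.1,4,0,0,0,0,0,0,4,0,0,0,0,0,0]}}

```text
time: 19.82
tool_pos: [0.4386, 0.1853, 0.186]
tcp_rot: [3.127, 0.269, -0.011]
wrist_force: [0.1, -0.4, -3.6]
width: 0.579
grip_force: 53.8
```

```bash
python3 - <<'E'
from h import *
R=down(9.8); plan([(comp(-1,-1,.17),R,4,4.8),(comp(-1,-1,.062),R,4,2.8)])
E
```

```text
at [43.86 18.53 18.6 ] [[0.99, 0.17, -0.01], [0.17, -0.99, -0.0], [-0.01, 0.0, -1.0]] w 0.579 t 19.825
-> [44.1 18.5 17. ] 1
4,0.2,0,1.6,0.1,0.4,0.0
-> [44.1 18.5  6.2] 4
4,0,0,2.7,0,0,0.0
4,0,0,2.7,0,0,0.0
4,0,0,2.7,0,0,0.0
4,0.1,0,2.7,0,0,0.0
```

Call:
{"name": "move_arm", "arguments": {"series": [4,0.2,0,1.6,0,0.4,0,4,0,0,2.7,0,0,0,4,0,0,2.7,0,0,0,4,0,0,2.7,0,0,0,4,0,0,2.5,0,0,0]}}

```text
time: 20.45
tool_pos: [0.4417, 0.1843, 0.0644]
tcp_rot: [3.129, 0.263, 0.003]
wrist_force: [-0.2, -0.6, -3.1]
width: 0.579
grip_force: 53.9
```

Call:
{"name": "move_arm", "arguments": {"series": [4,0,0,0.2,0,0,0,4,0,0,0.2,0,0,0,4,0,0,0.2,0,0,0,4,0,0,0,0,0,0]}}

```text
time: 20.95
tool_pos: [0.4429, 0.1863, 0.0608]
tcp_rot: [3.13, 0.267, 0.007]
wrist_force: [0.1, -0.4, -2.6]
width: 0.576
grip_force: 53.7
```

Call:
{"name": "move_arm", "arguments": {"series": [4,0,0,0.2,0,0,0,4,0,0,0.2,0,0,0,4,0,0,0,0,0,0]}}

```text
time: 21.32
tool_pos: [0.443, 0.1865, 0.058]
tcp_rot: [3.13, 0.268, 0.006]
wrist_force: [-4.6, -2.9, 11.3]
width: 0.576
grip_force: 55.2
```

Call:
{"name": "move_arm", "arguments": {"series": [6.4,0,0,0,0,0,0,6.4,0,0,0,0,0,0,6.4,0,0,0,0,0,0]}}

```text
time: 21.7
tool_pos: [0.4423, 0.1862, 0.0559]
tcp_rot: [3.13, 0.267, 0.005]
wrist_force: [1.0, -0.0, -0.2]
width: 0.751
grip_force: 0.0
```

Call:
{"name": "move_arm", "arguments": {"series": [6.4,0,0,-3,0,0,0,6.4,0,0,-4,0,0,0,6.4,0,0,-5,0,0,0,8.5,0,0,-4,0,0,0,8.5,0,0,0,0,0,0]}}

```text
time: 22.32
tool_pos: [0.4444, 0.1872, 0.2202]
tcp_rot: [-3.129, -0.267, -0.018]
wrist_force: [0.0, 0.7, 0.3]
width: 0.994
grip_force: 0.0
```

```bash
python3 - <<'E'
from h import *
t=read_camera("top"); hsv=cv2.cvtColor(t,cv2.COLOR_RGB2HSV)
red=cv2.inRange(hsv,(0,120,35),(30,255,255)); red[:, :315]=0; red[:,400:]=0; red[:150]=0; red[215:]=0
for k in cv2.findContours(red,0,1)[0]:
    if cv2.contourArea(k)>80: print(cv2.minAreaRect(k))
a=np.array([-.058,-.998,0]); z=(-a+[0,0,-1])/2**.5; R=frame(z,[.998,-.058,0]); G=np.r_[np.array([.600,-.158])+.016*a[:2],.028]; T=G+.011*R[:,2]
plan([(T-.10*R[:,2]+[0,0,.03],R,8.5,5),(T,R,8.5,4)],turn=9)
E
```

```text
((347.2146911621094, 181.7088165283203), (26.15350914001465, 19.020734786987305), 4.39870548248291)
at [44.29 18.66 21.77] [[0.99, 0.17, 0.01], [0.17, -0.99, 0.0], [0.01, 0.0, -1.0]] w 0.992 t 22.375
-> [ 59.5 -23.7  12.1] 10
8.5,0.8,4.4,1,3,3.8,-7.3
8.5,0.1,4.6,0.7,3.1,3.7,-7.2
8.5,-0.4,4.5,0.6,3,3.8,-7.3
8.5,-1.1,4.5,0.2,3,3.7,-7.2
8.5,-1.6,4.3,-0.1,3.1,3.8,-7.3
8.5,-2.2,4,-0.5,3,3.7,-7.2
8.5,-2.6,3.8,-0.8,3,3.8,-7.3
8.5,-2.9,3.3,-1.1,3.1,3.8,-7.2
8.5,-3.3,2.8,-1.6,3,3.7,-7.3
8.5,-3.5,2.4,-1.9,3,3.8,-7.2
-> [ 60.  -16.6   2. ] 4
8.5,-0.5,0,3,0,0,0
8.5,-0.6,0,3.1,0,0,0
8.5,-0.5,0,3,0,0,0
8.5,-0.5,0,3.1,0,0,0
```

Call:
{"name": "move_arm", "arguments": {"series": [8.5,0.8,4.4,1,3,3.8,-7.3,8.5,0.1,4.6,0.7,3.1,3.7,-7.2,8.5,-0.4,4.5,0.6,3,3.8,-7.3,8.5,-1.1,4.5,0.2,3,3.7,-7.2,8.5,-1.6,4.3,-0.1,3.1,3.8,-7.3]}}

```text
time: 23.0
tool_pos: [0.5007, 0.0035, 0.1727]
tcp_rot: [-2.678, -1.013, -0.361]
wrist_force: [0.4, 0.3, -0.7]
width: 0.995
grip_force: 0.0
```

Call:
{"name": "move_arm", "arguments": {"series": [8.5,-2.2,4,-0.5,3,3.7,-7.2,8.5,-2.6,3.8,-0.8,3,3.8,-7.3,8.5,-2.9,3.3,-1.1,3.1,3.8,-7.2,8.5,-3.3,2.8,-1.6,3,3.7,-7.3,8.5,-3.5,2.4,-1.9,3,3.8,-7.2]}}

```text
time: 23.62
tool_pos: [0.5528, -0.2132, 0.1315]
tcp_rot: [-1.945, -1.626, -0.694]
wrist_force: [0.7, -0.0, -0.2]
width: 0.993
grip_force: 0.0
```

Call:
{"name": "move_arm", "arguments": {"series": [8.5,0,0,0,0,0,0,8.5,0,0,0,0,0,0]}}

```text
time: 23.88
tool_pos: [0.5528, -0.2113, 0.1318]
tcp_rot: [-1.95, -1.622, -0.69]
wrist_force: [-1.0, 1.2, 0.5]
width: 0.996
grip_force: 0.0
```

```bash
python3 - <<'E'
from h import *
a=np.array([-.058,-.998,0]); z=(-a+[0,0,-1])/2**.5; R=frame(z,[.998,-.058,0]); G=np.r_[np.array([.600,-.158])+.016*a[:2],.028]; T=G+.011*R[:,2]
plan([(T-.04*R[:,2],R,8.5,3.5),(T,R,8.5,2)])
t=read_camera("top"); hsv=cv2.cvtColor(t,cv2.COLOR_RGB2HSV)
red=cv2.inRange(hsv,(0,120,35),(30,255,255)); red[:, :315]=0; red[:,400:]=0; red[:150]=0; red[215:]=0
for k in cv2.findContours(red,0,1)[0]:
    if cv2.contourArea(k)>80: print(cv2.minAreaRect(k))
E
```

```text
at [ 55.28 -21.13  13.18] [[0.16, 0.99, 0.06], [0.73, -0.16, 0.67], [0.67, -0.06, -0.74]] w 0.996 t 23.875
-> [ 59.8 -19.4   4.9] 3
8.5,-1.2,1.6,2.5,0.5,1,-2.2
8.5,-1.3,1.5,2.5,0.5,0.9,-2.2
8.5,-1.4,1.5,2.5,0.5,1,-2.2
-> [ 60.  -16.6   2. ] 2
8.5,0,0,2,0,0,0
8.5,0,0,2,0,0,0
((347.07977294921875, 181.72373962402344), (26.198881149291992, 19.274890899658203), 3.5763344764709473)
```

```bash
python3 - <<'E'
from h import *
a=np.array([-.058,-.998,0]); z=(-a+[0,0,-1])/2**.5; R=frame(z,[.998,-.058,0]); G=np.r_[np.array([.600,-.158])+.016*a[:2],.028]; T=G+.011*R[:,2]
plan([(T-.10*R[:,2]+[0,0,.03],R,8.5,3),(T-.03*R[:,2],R,8.5,3),(T,R,8.5,1.6)],turn=5)
E
```

```text
at [ 55.31 -21.09  13.31] [[0.16, 0.99, 0.06], [0.73, -0.16, 0.67], [0.67, -0.06, -0.74]] w 0.999 t 23.925
-> [ 59.5 -23.7  12.1] 2
8.5,-1,2.3,-0.3,0.8,1.5,-3.3
8.5,-1.2,2.3,-0.3,0.7,1.4,-3.2
-> [ 59.8 -18.7   4.1] 4
8.5,-0.5,0,2.3,0,0,0
8.5,-0.5,0,2.3,0,0,0
8.5,-0.6,0,2.2,0,0,0
8.5,-0.5,0,2.3,0,0,0
-> [ 60.  -16.6   2. ] 2
8.5,0,0,1.5,0,0,0
8.5,0,0,1.5,0,0,0
```

Call:
{"name": "move_arm", "arguments": {"series": [8.5,-1,2.3,-0.3,0.8,1.5,-3.3,8.5,-1.2,2.3,-0.3,0.7,1.4,-3.2,8.5,0,0,0,0,0,0,8.5,-0.5,0,2.3,0,0,0,8.5,0,0,0,0,0,0]}}

```text
time: 24.55
tool_pos: [0.595, -0.2225, 0.1002]
tcp_rot: [-1.817, -1.715, -0.751]
wrist_force: [-0.7, 0.0, 0.1]
width: 1.0
grip_force: 0.0
```

```bash
python3 - <<'E'
from h import *
a=np.array([-.058,-.998,0]); z=(-a+[0,0,-1])/2**.5; R=frame(z,[.998,-.058,0]); G=np.r_[np.array([.600,-.158])+.016*a[:2],.028]; T=G+.011*R[:,2]
plan([(T-.03*R[:,2],R,8.5,3),(T,R,8.5,1.6)],turn=5)
E
```

```text
at [ 59.5  -22.25  10.02] [[0.04, 1.0, 0.04], [0.71, -0.06, 0.71], [0.71, -0.0, -0.71]] w 1.0 t 24.55
-> [ 59.8 -18.7   4.1] 3
8.5,-0.6,0,2.2,0,0,0
8.5,-0.5,0.1,2.2,-0.1,0,0
8.5,-0.6,0,2.2,0,0,0
-> [ 60.  -16.6   2. ] 2
8.5,0,0,1.5,0,0,0
8.5,0,0,1.5,0,0,0
```

Call:
{"name": "move_arm", "arguments": {"series": [8.5,-0.6,0,2.2,0,0,0,8.5,-0.5,0.1,2.2,0,0,0,8.5,-0.6,0,2.2,0,0,0,8.5,0,0,1.5,0,0,0,8.5,0,0,1.4,0,0,0]}}

```text
time: 25.18
tool_pos: [0.6015, -0.1699, 0.0214]
tcp_rot: [-1.819, -1.718, -0.754]
wrist_force: [-0.1, -0.2, 0.6]
width: 0.999
grip_force: 0.0
```

Call:
{"name": "move_arm", "arguments": {"series": [8.5,0,0,0,0,0,0,4.5,0,0,0,0,0,0,4.5,0,0,0,0,0,0,4.5,0,0,0,0,0,0,4.5,0,0,0,0,0,0]}}

```text
time: 25.8
tool_pos: [0.6021, -0.172, 0.0236]
tcp_rot: [-1.82, -1.719, -0.755]
wrist_force: [-1.4, -3.6, 5.6]
width: 0.652
grip_force: 53.2
```

Call:
{"name": "move_arm", "arguments": {"series": [4.5,0,0,0,0,0,0]}}

```text
time: 25.92
tool_pos: [0.6021, -0.172, 0.0237]
tcp_rot: [-1.82, -1.719, -0.755]
wrist_force: [-2.4, -3.4, 5.6]
width: 0.647
grip_force: 53.2
```

```bash
python3 - <<'E'
from h import *
R0=Ro.from_rotvec(read_state()["tcp_rot"]).as_matrix()
R=frame([0,-1,-1],[1,0,0]); G=np.array([.47,-.10,.052]); T=G+.011*R[:,2]
p=np.array(read_state()["tool_pos"])
plan([(p+[0,0,.13],R0,4.5,4.5),(T+[0,0,.10],R,4.5,4,)],turn=9)
E
```

```text
at [ 60.21 -17.2    2.37] [[0.04, 1.0, 0.04], [0.71, -0.06, 0.7], [0.7, 0.0, -0.71]] w 0.647 t 25.925
-> [ 60.2 -17.2  15.4] 3
4.5,3.1,0,-3.1,0,0,0.0
4.5,3,0,-3,0,0,0.0
4.5,3.1,0.1,-3.1,0,0,0.0
-> [ 47.  -10.8  14.4] 10
4.5,0.3,-1.4,0.5,0,-9,-0.4
4.5,0.4,-1.3,0.4,0.1,-9,-0.4
4.5,0.5,-1.4,0.3,0,-8.9,-0.3
4.5,0.5,-1.3,0.2,0,-9,-0.4
4.5,0.6,-1.4,0.2,0,-9,-0.4
4.5,0.6,-1.3,0.1,0.1,-9,-0.4
4.5,0.6,-1.4,-0.1,0,-9,-0.3
4.5,0.6,-1.3,-0.1,0,-8.9,-0.4
4.5,0.6,-1.3,-0.2,0.1,-9,-0.4
4.5,0.6,-1.4,-0.3,0,-9,-0.3
```

Call:
{"name": "move_arm", "arguments": {"series": [4.5,1.5,0,-1.5,0,0,0,4.5,2.5,0,-2.5,0,0,0,4.5,2.6,0,-2.6,0,0,0,4.5,2.6,0,-2.6,0,0,0]}}

```text
time: 26.42
tool_pos: [0.6011, -0.1704, 0.1539]
tcp_rot: [-1.82, -1.718, -0.753]
wrist_force: [-0.0, -0.7, -2.3]
width: 0.649
grip_force: 53.4
```

Call:
{"name": "move_arm", "arguments": {"series": [4.5,0.3,-1.4,0.5,0,-9,-0.4,4.5,0.4,-1.3,0.4,0,-9,-0.4,4.5,0.5,-1.4,0.3,0,-8.9,-0.3,4.5,0.5,-1.3,0.2,0,-9,-0.4,4.5,0.6,-1.4,0.2,0,-9,-0.4]}}

```text
time: 27.05
tool_pos: [0.5343, -0.1384, 0.1491]
tcp_rot: [2.242, 2.177, 0.013]
wrist_force: [0.1, 0.7, -4.1]
width: 0.646
grip_force: 53.4
```

Call:
{"name": "move_arm", "arguments": {"series": [4.5,0.6,-1.3,0.1,0.1,-9,-0.4,4.5,0.6,-1.4,-0.1,0,-9,-0.3,4.5,0.6,-1.3,-0.1,0,-8.9,-0.4,4.5,0.6,-1.3,-0.2,0.1,-9,-0.4,4.5,0.6,-1.4,-0.3,0,-9,-0.3]}}

```text
time: 27.68
tool_pos: [0.468, -0.1056, 0.1442]
tcp_rot: [1.761, 1.754, -0.727]
wrist_force: [-0.2, -0.3, -5.1]
width: 0.65
grip_force: 53.5
```

Call:
{"name": "move_arm", "arguments": {"series": [4.5,0,0,0,0,0,0,4.5,0,0,0,0,0,0]}}

```text
time: 27.92
tool_pos: [0.4688, -0.1063, 0.1435]
tcp_rot: [1.763, 1.76, -0.726]
wrist_force: [0.3, -0.6, -2.9]
width: 0.646
grip_force: 53.6
```

```bash
python3 - <<'E'
from h import *
R=frame([0,-1,-1],[1,0,0]); G=np.array([.47,-.10,.052]); T=G+.011*R[:,2]
plan([(T+[0,0,.014],R,4.5,2.5)])
im=read_camera("scene"); t=read_camera("top")
A=cv2.resize(im[80:240,230:460,::-1],None,fx=1.7,fy=1.7); B=cv2.resize(t[130:290,130:360,::-1],None,fx=1.7,fy=1.7)
cv2.imwrite("pics/s6.png",cv2.convertScaleAbs(np.hstack([A,B]),alpha=1.4))
E
```

```text
at [ 46.88 -10.63  14.35] [[0.0, 1.0, 0.0], [0.71, -0.0, -0.71], [-0.71, 0.0, -0.71]] w 0.646 t 27.925
-> [ 47.  -10.8   5.8] 4
4.5,1.5,0,1.5,0,0,0
4.5,1.5,0.1,1.6,0,-0.1,0
4.5,1.4,0,1.5,0,0,-0.1
4.5,1.5,0,1.5,0,-0.1,0.0
```

View pics/s6.png

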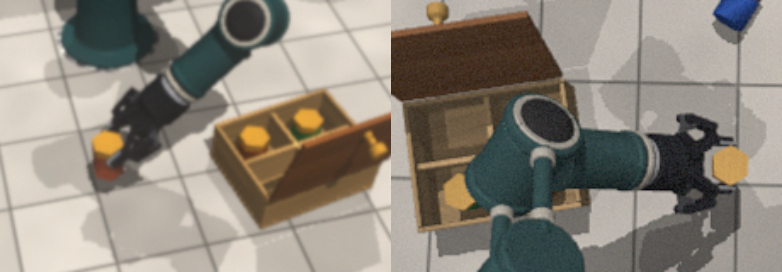

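Amber and green stand upright in the two near compartments, and red is held upright. I'll set red down.

Call:
{"name": "move_arm", "arguments": {"series": [4.5,1.9,0,1.9,0,0,0,4.5,1.8,0.1,1.9,0,0,0,4.5,1.8,0,1.8,0,0,0,4.5,0.7,0,0.7,0,0,0,4.5,0.2,0,0.2,0,0,0]}}

```text
time: 28.65
tool_pos: [0.4697, -0.1081, 0.0522]
tcp_rot: [1.763, 1.758, -0.729]
wrist_force: [0.2, -1.6, -3.4]
width: 0.645
grip_force: 53.7
```

Call:
{"name": "move_arm", "arguments": {"series": [4.5,0.2,0,0.2,0,0,0,4.5,0.1,0,0.1,0,0,0,4.5,0,0,0,0,0,0]}}

```text
time: 29.02
tool_pos: [0.4703, -0.1076, 0.0501]
tcp_rot: [1.761, 1.756, -0.729]
wrist_force: [-1.7, 1.4, 7.3]
width: 0.648
grip_force: 54.3
```

Red is in contact with the sill. I'll release, retreat and measure.

Call:
{"name": "move_arm", "arguments": {"series": [6.5,0,0,0,0,0,0,7.5,0,0,0,0,0,0,8.5,0,0,0,0,0,0,8.5,0,0,0,0,0,0]}}

```text
time: 29.52
tool_pos: [0.4693, -0.1074, 0.0476]
tcp_rot: [1.761, 1.759, -0.729]
wrist_force: [1.0, -0.7, 0.2]
width: 0.994
grip_force: 0.0
```

Call:
{"name": "move_arm", "arguments": {"series": [8.5,0,0,-2,0,0,0,8.5,0,0,-4,0,0,0,8.5,0,0,-5,0,0,0,8.5,0,0,-4,0,0,0,8.5,0,0,0,0,0,0]}}

```text
time: 30.15
tool_pos: [0.4719, 0.0017, 0.1568]
tcp_rot: [1.761, 1.76, -0.719]
wrist_force: [-0.0, 0.4, -1.1]
width: 0.995
grip_force: 0.0
```

```bash
python3 - <<'E'
from h import *
t=read_camera("top"); hsv=cv2.cvtColor(t,cv2.COLOR_RGB2HSV)
cap=cv2.inRange(hsv,(12,120,100),(30,255,255)); cap[:, :290]=0; cap[:,400:]=0; cap[:200]=0
k=max(cv2.findContours(cap,0,1)[0],key=cv2.contourArea); m=cv2.moments(k); uv=np.array([m['m10'],m['m01']])/m['m00']
c=ray("top",uv,.072); q=k[:,0]; top=q[q[:,1]==q[:,1].min()].mean(0); bot=q[q[:,1]==q[:,1].max()].mean(0)
print(uv,cv2.contourArea(k),c,top,bot,cv2.boundingRect(k))
R=down(2); plan([(np.r_[c[:2],.16],R,8.5)])
E
```

```text
[327.51584284 227.73764259] 263.0 [ 0.46850386 -0.10455502  0.072     ] [328. 218.] [327.5 238. ] (318, 218, 19, 21)
at [4.705e+01 3.000e-02 1.552e+01] [[0.0, 1.0, 0.0], [0.71, 0.0, -0.71], [-0.71, 0.0, -0.71]] w 0.992 t 30.2
-> [ 46.9 -10.5  16. ] 11
8.5,-0.7,0,0.6,3.1,3.2,7.6
8.5,-0.7,0.1,0.6,3.2,3.2,7.5
8.5,-0.8,0.2,0.6,3.1,3.2,7.6
8.5,-0.7,0.4,0.5,3.1,3.3,7.5
8.5,-0.7,0.5,0.4,3.2,3.2,7.6
8.5,-0.7,0.6,0.4,3.1,3.2,7.5
8.5,-0.6,0.7,0.2,3.1,3.2,7.6
8.5,-0.5,0.8,0.3,3.2,3.2,7.5
8.5,-0.4,0.8,0.1,3.1,3.2,7.6
8.5,-0.3,0.9,0.1,3.1,3.2,7.5
8.5,-0.1,0.9,0,3.2,3.2,7.6
```

Call:
{"name": "move_arm", "arguments": {"series": [8.5,-0.7,0,0.6,3.1,3.2,7.6,8.5,-0.7,0.1,0.6,3.2,3.2,7.5,8.5,-0.8,0.2,0.6,3.1,3.2,7.6,8.5,-0.7,0.4,0.5,3.1,3.3,7.5,8.5,-0.7,0.5,0.4,3.2,3.2,7.6]}}

```text
time: 30.82
tool_pos: [0.4671, -0.0499, 0.1545]
tcp_rot: [2.545, 1.126, -0.463]
wrist_force: [-0.1, 0.1, -0.2]
width: 0.993
grip_force: 0.0
```

Call:
{"name": "move_arm", "arguments": {"series": [8.5,-0.7,0.6,0.4,3.1,3.2,7.5,8.5,-0.6,0.7,0.2,3.1,3.2,7.6,8.5,-0.5,0.8,0.3,3.2,3.2,7.5,8.5,-0.4,0.8,0.1,3.1,3.2,7.6,8.5,-0.3,0.9,0.1,3.1,3.2,7.5]}}

```text
time: 31.45
tool_pos: [0.4656, -0.0974, 0.1568]
tcp_rot: [3.075, 0.246, -0.093]
wrist_force: [0.0, -0.1, 0.4]
width: 1.002
grip_force: 0.0
```

Call:
{"name": "move_arm", "arguments": {"series": [8.5,-0.1,0.9,0,3.2,3.2,7.6,8.5,0,0,0,0,0,0,8.5,0,0,0,0,0,0]}}

```text
time: 31.82
tool_pos: [0.4667, -0.1057, 0.1579]
tcp_rot: [3.14, 0.052, -0.01]
wrist_force: [-0.3, -0.4, 0.5]
width: 0.996
grip_force: 0.0
```

```bash
python3 - <<'E'
from h import *
R=down(2); plan([((.4685,-.1045,.13),R,8.5),((.4685,-.1045,.047),R,8.5,4)])
t=read_camera("scene"); hsv=cv2.cvtColor(t,cv2.COLOR_RGB2HSV)
cap=cv2.inRange(hsv,(0,150,80),(12,255,255)); print([ (cv2.boundingRect(k),ray("scene",(cv2.boundingRect(k)[0]+cv2.boundingRect(k)[2]/2,cv2.boundingRect(k)[1]+cv2.boundingRect(k)[3]/2),.03)) for k in cv2.findContours(cap[150:240,230:340].copy(),0,1,offset=(230,150))[0] if cv2.contourArea(k)>40])
E
```

```text
at [ 46.67 -10.57  15.79] [[1.0, 0.03, -0.01], [0.03, -1.0, -0.0], [-0.01, 0.0, -1.0]] w 0.996 t 31.825
-> [ 46.8 -10.4  13. ] 1
8.5,0.2,-0.1,2.8,0.1,0.4,-0.1
-> [ 46.8 -10.4   4.7] 3
8.5,0,0,2.8,0,0,0
8.5,0,0,2.7,0,0,0
8.5,0,0,2.8,0,0,0
[]
```

Call:
{"name": "move_arm", "arguments": {"series": [8.5,0.2,-0.1,2.8,0,0.4,0,8.5,0,0,2.8,0,0,0,8.5,0,0,2.7,0,0,0,8.5,0,0,2.8,0,0,0,8.5,0,0,0,0,0,0]}}

```text
time: 32.5
tool_pos: [0.4674, -0.1032, 0.0453]
tcp_rot: [-3.141, -0.054, 0.005]
wrist_force: [-0.4, -0.1, -0.4]
width: 0.993
grip_force: 0.0
```

Call:
{"name": "move_arm", "arguments": {"series": [4,0,0,0,0,0,0,4,0,0,0,0,0,0,4,0,0,0,0,0,0,4,0,0,0,0,0,0,4,0,0,0,0,0,0]}}

```text
time: 33.12
tool_pos: [0.4712, -0.1051, 0.0495]
tcp_rot: [3.139, 0.05, 0.01]
wrist_force: [-0.3, -0.2, 6.8]
width: 0.584
grip_force: 52.0
```

Call:
{"name": "move_arm", "arguments": {"series": [4,0,0,-3,0,0,0,4,0,0,-5,0,0,0,4,0,0,-5,0,0,0,4,0,0,-2,0,0,0,4,0,0,0,0,0,0]}}

```text
time: 33.75
tool_pos: [0.4703, -0.105, 0.1996]
tcp_rot: [3.139, 0.05, 0.011]
wrist_force: [0.5, 0.0, -3.0]
width: 0.58
grip_force: 53.1
```

```bash
python3 - <<'E'
from h import *
R=down(9.8); plan([(comp(.9,-1,.195),R,4,4.6)])
E
```

```text
at [ 47.03 -10.5   19.96] [[1.0, 0.03, 0.01], [0.03, -1.0, -0.0], [0.01, 0.0, -1.0]] w 0.58 t 33.75
-> [53.1 20.1 19.5] 7
4,1,-4.3,0.1,0,-0.1,-1.1
4,1.1,-4.4,0,0,0,-1.2
4,1.2,-4.3,0.1,0.1,-0.1,-1.1
4,1.2,-4.2,0,0,0,-1.2
4,1.4,-4.3,0.1,0,-0.1,-1.1
4,1.4,-4.2,0.1,0,0,-1.1
4,1.5,-4.2,0,0.1,-0.1,-1.2
```

Call:
{"name": "move_arm", "arguments": {"series": [4,1,-4.3,0.1,0,-0.1,-1.1,4,1.1,-4.4,0,0,0,-1.2,4,1.2,-4.3,0.1,0,-0.1,-1.1,4,1.2,-4.2,0,0,0,-1.2,4,1.4,-4.3,0.1,0,-0.1,-1.1]}}

```text
time: 34.38
tool_pos: [0.5112, 0.1152, 0.1919]
tcp_rot: [3.133, 0.207, -0.01]
wrist_force: [1.0, 0.2, -2.7]
width: 0.577
grip_force: 53.3
```

Call:
{"name": "move_arm", "arguments": {"series": [4,1.4,-4.2,0.1,0,0,-1.1,4,1.5,-4.2,0,0,-0.1,-1.2,4,0,0,0,0,0,0,4,0,0,0,0,0,0]}}

```text
time: 34.88
tool_pos: [0.5281, 0.2008, 0.1911]
tcp_rot: [3.127, 0.27, -0.013]
wrist_force: [0.4, -0.5, -3.3]
width: 0.575
grip_force: 53.5
```

```bash
python3 - <<'E'
from h import *
R=down(9.8); plan([(comp(.9,-1,.17),R,4,4.8),(comp(.9,-1,.065),R,4,2.7)])
E
```

```text
at [52.81 20.08 19.11] [[0.99, 0.17, -0.01], [0.17, -0.99, -0.0], [-0.01, 0.0, -1.0]] w 0.575 t 34.875
-> [53.1 20.1 17. ] 1
4,0.3,0.1,2.1,0.1,0.5,0.1
-> [53.1 20.1  6.5] 4
4,0,0,2.6,0,0,0
4,0,0,2.7,0,0,0
4,0,0,2.6,0,0,0
4,0,-0.1,2.6,0,0,0
```

Call:
{"name": "move_arm", "arguments": {"series": [4,0.3,0,2.1,0,0.5,0,4,0,0,2.6,0,0,0,4,0,0,2.7,0,0,0,4,0,0,2.6,0,0,0,4,0,0,2.4,0,0,0]}}

```text
time: 35.5
tool_pos: [0.5319, 0.2, 0.0677]
tcp_rot: [3.129, 0.266, 0.005]
wrist_force: [-0.5, -0.2, -2.8]
width: 0.578
grip_force: 53.6
```

Call:
{"name": "move_arm", "arguments": {"series": [4,0,0,0.2,0,0,0,4,0,0,0.2,0,0,0,4,0,0,0.2,0,0,0,4,0,0,0.1,0,0,0,4,0,0,0,0,0,0]}}

```text
time: 36.12
tool_pos: [0.5333, 0.202, 0.0629]
tcp_rot: [3.129, 0.27, 0.009]
wrist_force: [0.1, -1.1, -3.0]
width: 0.579
grip_force: 53.4
```

Call:
{"name": "move_arm", "arguments": {"series": [4,0,0,0.2,0,0,0,4,0,0,0.2,0,0,0,4,0,0,0.2,0,0,0,4,0,0,0,0,0,0]}}

```text
time: 36.62
tool_pos: [0.5332, 0.202, 0.0576]
tcp_rot: [3.129, 0.27, 0.007]
wrist_force: [-3.2, -1.0, 5.0]
width: 0.58
grip_force: 54.1
```

Call:
{"name": "move_arm", "arguments": {"series": [6.4,0,0,0,0,0,0,6.4,0,0,0,0,0,0,6.4,0,0,0,0,0,0]}}

```text
time: 37.0
tool_pos: [0.5332, 0.2019, 0.0564]
tcp_rot: [3.129, 0.269, 0.008]
wrist_force: [-0.1, -0.2, -0.6]
width: 0.747
grip_force: 0.0
```

Call:
{"name": "move_arm", "arguments": {"series": [6.4,0,0,-3,0,0,0,6.4,0,0,-4,0,0,0,6.4,0,0,-5,0,0,0,6.4,0,0,-5,0,0,0,0,0,0,0,0,0,0]}}

```text
time: 37.62
tool_pos: [0.5356, 0.2031, 0.2324]
tcp_rot: [-3.128, -0.269, -0.024]
wrist_force: [0.5, -0.2, 0.7]
width: 0.548
grip_force: 0.0
```

Call:
{"name": "move_arm", "arguments": {"series": [0,-5,4,-4,0,0,0,0,-4,5,-5,0,0,0,0,0,5,-5,0,0,0,0,0,5,0,0,0,0,0,0,0,0,0,0,0]}}

```text
time: 38.25
tool_pos: [0.489, 0.0236, 0.3415]
tcp_rot: [3.129, 0.262, 0.007]
wrist_force: [0.9, 0.5, 0.1]
width: -0.001
grip_force: 0.0
```

```bash
python3 - <<'E'
from h import *
s=read_state(); print(s["tool_pos"],s["wrist_force"],s["width"])
im=read_camera("scene"); t=read_camera("top")
A=cv2.resize(im[100:240,330:500,::-1],None,fx=2.3,fy=2.3); B=cv2.resize(t[120:260+0,90:260,::-1],None,fx=2.3,fy=2.3)
cv2.imwrite("pics/s7.png",cv2.convertScaleAbs(np.hstack([A,B]),alpha=1.4))
E
```

```text
[0.48900703 0.02356536 0.34151909] [0.88182184 0.50512351 0.1368739 ] -0.0010485583324757002
```

View pics/s7.png

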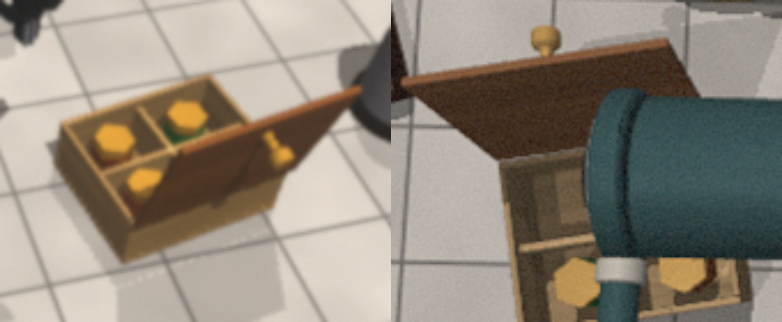

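All three jars are in and upright, and I see no dark-green jar_a anywhere. Next I go behind the lid, offset from the knob, with the fingers closed.

```bash
python3 - <<'E'
from h import *
H=CH+.1*XH; R=down(9.8)
W=lambda x,z:np.r_[H+x*XH-.085*YH,z]
plan([(W(-.02,.385)-np.r_[.17*YH*-0,0],R,0,5),(W(.12,.375),R,0,5),(W(.12,.25),R,0,4)])
px,pz=.010+.011,.250
for th in list(range(85,15,-5))+[17.5,15,12.5,10,7.5,5,2.5,0]:
    a=np.radians(th); x=-.15*np.cos(a)+.01*np.sin(a)+.011; z=.092+.15*np.sin(a)+.01*np.cos(a)+.008
    dx,dz=round((x-px)*100,1),round((pz-z)*100,1); px+=dx/100; pz-=dz/100; print(th,dx,dz,round(px,4),round(pz,4))
E
```

```text
at [48.83  2.61 34.06] [[0.99, 0.17, 0.0], [0.17, -0.99, 0.0], [0.0, 0.0, -1.0]] w 0.001 t 38.35
-> [57.1 18.3 38.5] 4
0,2.7,-3.5,-1.1,0,0,0
0,2.7,-3.5,-1.1,0,-0.1,0
0,2.7,-3.5,-1.1,0,0,0
0,2.7,-3.5,-1.1,0,0,-0.1
-> [70.9 20.7 37.5] 3
0,4.7,0,0.3,0,0,0.0
0,4.7,0,0.4,0,0,0.0
0,4.6,0,0.3,0,0,0.0
-> [70.9 20.7 25. ] 4
0,0,0,3.1,0,0,0.0
0,0,0,3.1,0,0,0.0
0,0,0,3.2,0,0,0.0
0,0,0,3.1,0,0,0.0
85 -1.3 -0.0 0.008 0.25
80 -1.3 0.1 -0.005 0.249
75 -1.3 0.2 -0.018 0.247
70 -1.3 0.3 -0.031 0.244
65 -1.2 0.4 -0.043 0.24
60 -1.2 0.5 -0.055 0.235
55 -1.2 0.6 -0.067 0.229
50 -1.1 0.8 -0.078 0.221
45 -1.0 0.8 -0.088 0.213
40 -0.9 0.9 -0.097 0.204
35 -0.9 1.0 -0.106 0.194
30 -0.8 1.0 -0.114 0.184
25 -0.7 1.2 -0.121 0.172
20 -0.6 1.1 -0.127 0.161
17.5 -0.2 0.6 -0.129 0.155
15 -0.2 0.7 -0.131 0.148
12.5 -0.2 0.6 -0.133 0.142
10 -0.2 0.6 -0.135 0.136
7.5 -0.1 0.7 -0.136 0.129
5 -0.2 0.6 -0.138 0.123
2.5 -0.0 0.6 -0.138 0.117
0 -0.1 0.7 -0.139 0.11
```

Call:
{"name": "move_arm", "arguments": {"series": [0,2.7,-3.5,-1.1,0,0,0,0,2.7,-3.5,-1.1,0,0,0,0,2.7,-3.5,-1.1,0,0,0,0,2.7,-3.5,-1.1,0,0,0,0,4.7,0,0.3,0,0,0]}}

```text
time: 38.98
tool_pos: [0.6169, 0.1958, 0.3843]
tcp_rot: [-3.128, -0.279, -0.009]
wrist_force: [0.6, -0.7, 1.5]
width: 0.001
grip_force: 0.0
```

Call:
{"name": "move_arm", "arguments": {"series": [0,4.7,0,0.4,0,0,0,0,4.6,0,0.3,0,0,0,0,0,0,0,0,0,0,0,0,0,0,0,0,0]}}

```text
time: 39.48
tool_pos: [0.7081, 0.2081, 0.3752]
tcp_rot: [3.129, 0.272, 0.002]
wrist_force: [-0.6, -0.2, 0.3]
width: 0.001
grip_force: 0.0
```

```bash
cat > lid.py <<'E'
from h import *
s=read_state(); H=CH+.1*XH; d=s["tool_pos"][:2]-H
print("rel x,y",(d@XH).round(4),(d@YH).round(4),"z",s["tool_pos"][2].round(4),s["wrist_force"].round(1),s["tcp_rot"].round(3),s["time"])
E
python3 lid.py
```

```text
rel x,y 0.1191 -0.0834 z 0.3752 [-0.6 -0.2  0.3] [3.129e+00 2.720e-01 2.000e-03] 39.475
```

Call:
{"name": "move_arm", "arguments": {"series": [0,0,0,3.1,0,0,0,0,0,0,3.1,0,0,0,0,0,0,3.2,0,0,0,0,0,0,3.1,0,0,0,0,0,0,0,0,0,0]}}

```text
time: 40.1
tool_pos: [0.7065, 0.2066, 0.2493]
tcp_rot: [3.128, 0.27, -0.002]
wrist_force: [-0.5, 0.3, -0.1]
width: 0.0
grip_force: 0.0
```

Call:
{"name": "move_arm", "arguments": {"series": [0,-1.5,0,0,0,0,0,0,-1.5,0,0,0,0,0,0,-1,0,0,0,0,0,0,-1,0,0,0,0,0,0,-1,0,0,0,0,0]}}

```text
time: 40.72
tool_pos: [0.6534, 0.197, 0.2559]
tcp_rot: [-3.129, -0.269, -0.023]
wrist_force: [5.5, 0.8, 11.3]
width: -0.002
grip_force: 3.1
```

Call:
{"name": "move_arm", "arguments": {"series": [0,-1,0,0,0,0,0,0,-1,0,0,0,0,0,0,-1,0,0,0,0,0,0,-0.8,0,0,0,0,0,0,0,0,0,0,0,0]}}

```text
time: 41.35
tool_pos: [0.6179, 0.1906, 0.2613]
tcp_rot: [-3.128, -0.269, -0.034]
wrist_force: [1.5, -0.9, 23.0]
width: -0.002
grip_force: 1.9
```

```bash
python3 lid.py; python3 - <<'E'
from h import *
im=read_camera("scene");cv2.imwrite("pics/s8.png",cv2.convertScaleAbs(cv2.resize(im[60:240,300:520,::-1],None,fx=2.8,fy=2.8),alpha=1.4))
E
```

```text
rel x,y 0.0273 -0.0852 z 0.2613 [ 1.5 -0.9 23. ] [-3.128 -0.269 -0.034] 41.35
```

View pics/s8.png

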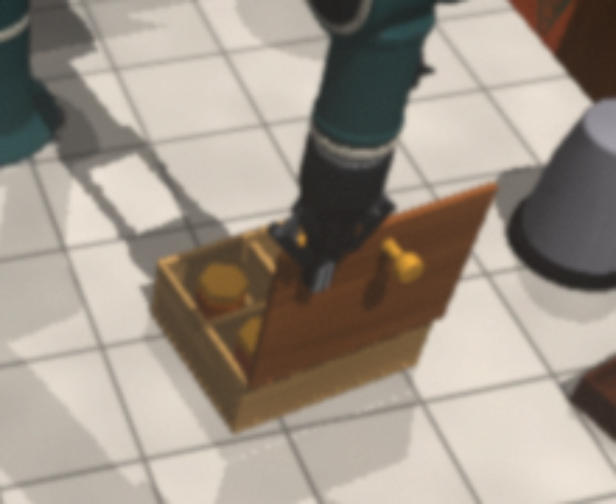

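The top edge of the lid is pressing up on the knuckles with 23 N. I'll raise the tool so only the fingertips touch, then continue with the contact nearer the edge.

Call:
{"name": "move_arm", "arguments": {"series": [0,0,0,-1.5,0,0,0,0,0,0,-1.5,0,0,0,0,0,0,0,0,0,0]}}

```text
time: 41.78
tool_pos: [0.6132, 0.19, 0.2828]
tcp_rot: [3.129, 0.269, 0.009]
wrist_force: [0.3, 0.5, -0.1]
width: -0.001
grip_force: 0.0
```

```bash
python3 lid.py; python3 - <<'E'
import numpy as np
from h import *
s=read_state(); px=(s["tool_pos"][:2]-CH-.1*XH)@XH; pz=s["tool_pos"][2]
for th in list(range(85,15,-5))+[17.5,15,12.5,10,7.5,5,2.5,0]:
    a=np.radians(th); r=.178; x=-r*np.cos(a)+.01*np.sin(a)+.011; z=.092+r*np.sin(a)+.01*np.cos(a)+.008
    dx,dz=round((x-px)*100,1),round((pz-z)*100,1); px+=dx/100; pz-=dz/100; print(th,dx,dz,round(px,4),round(pz,4))
E
```

```text
rel x,y 0.0225 -0.0851 z 0.2828 [ 0.3  0.5 -0.1] [3.129 0.269 0.009] 41.775
85 -1.7 0.5 0.0055 0.2778
80 -1.6 0.1 -0.0105 0.2768
75 -1.5 0.2 -0.0255 0.2748
70 -1.5 0.4 -0.0405 0.2708
65 -1.5 0.5 -0.0555 0.2658
60 -1.4 0.7 -0.0695 0.2588
55 -1.3 0.7 -0.0825 0.2518
50 -1.3 0.9 -0.0955 0.2428
45 -1.2 1.0 -0.1075 0.2328
40 -1.1 1.1 -0.1185 0.2218
35 -1.1 1.2 -0.1295 0.2098
30 -0.9 1.2 -0.1385 0.1978
25 -0.8 1.4 -0.1465 0.1838
20 -0.6 1.4 -0.1525 0.1698
17.5 -0.3 0.7 -0.1555 0.1628
15 -0.3 0.7 -0.1585 0.1558
12.5 -0.2 0.8 -0.1605 0.1478
10 -0.2 0.7 -0.1625 0.1408
7.5 -0.2 0.8 -0.1645 0.1328
5 -0.1 0.7 -0.1655 0.1258
2.5 -0.1 0.8 -0.1665 0.1178
0 -0.1 0.8 -0.1675 0.1098
```

Call:
{"name": "move_arm", "arguments": {"series": [0,-1.7,0,0.5,0,0,0,0,-1.6,0,0.1,0,0,0,0,-1.5,0,0.2,0,0,0,0,-1.5,0,0.4,0,0,0,0,-1.5,0,0.5,0,0,0]}}

```text
time: 42.4
tool_pos: [0.5352, 0.1763, 0.2638]
tcp_rot: [3.129, 0.269, 0.007]
wrist_force: [2.0, 0.4, 1.0]
width: 0.004
grip_force: 0.9
```

Call:
{"name": "move_arm", "arguments": {"series": [0,-1.4,0,0.7,0,0,0,0,-1.3,0,0.7,0,0,0,0,0,0,0,0,0,0]}}

```text
time: 42.78
tool_pos: [0.5078, 0.1716, 0.2489]
tcp_rot: [3.129, 0.27, 0.003]
wrist_force: [0.2, -0.5, -0.8]
width: 0.003
grip_force: 0.0
```

```bash
python3 lid.py; python3 - <<'E'
from h import *
im=read_camera("scene");cv2.imwrite("pics/s9.png",cv2.convertScaleAbs(cv2.resize(im[60:240,300:520,::-1],None,fx=2.8,fy=2.8),alpha=1.4))
E
```

```text
rel x,y -0.0844 -0.0852 z 0.2489 [ 0.2 -0.5 -0.8] [3.129e+00 2.700e-01 3.000e-03] 42.775
```

View pics/s9.png

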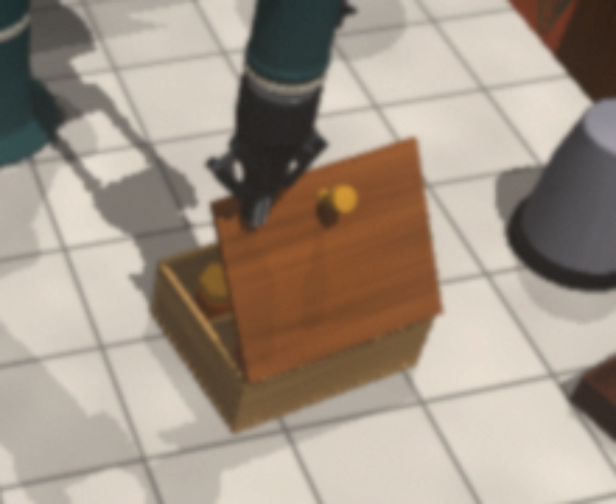

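The lid is following at about 55° with the fingertips still on its outer face. I'll keep going.

Call:
{"name": "move_arm", "arguments": {"series": [0,-1.2,0,0.9,0,0,0,0,-1.1,0,1,0,0,0,0,-1,0,1.1,0,0,0,0,-1,0,1.2,0,0,0,0,-0.8,0,1.2,0,0,0]}}

```text
time: 43.45
tool_pos: [0.4587, 0.1629, 0.1947]
tcp_rot: [3.129, 0.269, 0.006]
wrist_force: [-0.0, -0.3, 0.1]
width: 0.001
grip_force: 0.6
```

Call:
{"name": "move_arm", "arguments": {"series": [0,-0.7,0,1.4,0,0,0,0,-0.6,0,1.4,0,0,0,0,-0.2,0,0.7,0,0,0,0,-0.2,0,0.7,0,0,0,0,-0.1,0,0.8,0,0,0]}}

```text
time: 44.08
tool_pos: [0.4425, 0.1602, 0.1456]
tcp_rot: [3.129, 0.269, 0.008]
wrist_force: [-1.0, -0.2, 0.9]
width: -0.001
grip_force: 0.5
```

Call:
{"name": "move_arm", "arguments": {"series": [0,-0.1,0,0.7,0,0,0,0,-0.1,0,0.6,0,0,0,0,0,0,0.5,0,0,0,0,0,0,0.5,0,0,0,0,0,0,0,0,0,0]}}

```text
time: 44.7
tool_pos: [0.4402, 0.1596, 0.1222]
tcp_rot: [3.129, 0.269, 0.007]
wrist_force: [0.8, -0.3, 0.2]
width: 0.001
grip_force: 0.0
```

```bash
python3 lid.py
```

```text
rel x,y -0.153 -0.0855 z 0.1222 [ 0.8 -0.3  0.2] [3.129 0.269 0.007] 44.7
```

Call:
{"name": "move_arm", "arguments": {"series": [0,0,0,0.3,0,0,0,0,0,0,0.3,0,0,0,0,0,0,0.3,0,0,0,0,0,0,0.2,0,0,0,0,0,0,0,0,0,0]}}

```text
time: 45.32
tool_pos: [0.4404, 0.1597, 0.1115]
tcp_rot: [3.129, 0.269, 0.007]
wrist_force: [0.4, -0.5, -0.2]
width: -0.005
grip_force: 0.0
```

Call:
{"name": "move_arm", "arguments": {"series": [0,0,0,0.2,0,0,0,0,0,0,0,0,0,0]}}

```text
time: 45.58
tool_pos: [0.4407, 0.1598, 0.1105]
tcp_rot: [3.129, 0.269, 0.008]
wrist_force: [-1.7, -0.2, 5.0]
width: -0.001
grip_force: 2.7
```

Call:
{"name": "move_arm", "arguments": {"series": [0,0,0,0.2,0,0,0,0,0,0,0,0,0,0]}}

```text
time: 45.82
tool_pos: [0.4408, 0.1598, 0.1104]
tcp_rot: [3.129, 0.269, 0.007]
wrist_force: [-7.3, -2.2, 18.4]
width: 0.0
grip_force: 9.3
```

The lid is stiff against the rim at z = 0.110, so it's closed. I'll lift away and check.

Call:
{"name": "move_arm", "arguments": {"series": [0,0,0,-1,0,0,0,0,0,0,-4,0,0,0,0,0,5,-5,0,0,0,0,0,6,-4,0,0,0,0,0,6,0,0,0,0]}}

```text
time: 46.45
tool_pos: [0.4694, 0.0048, 0.2412]
tcp_rot: [3.128, 0.272, 0.021]
wrist_force: [1.0, -0.1, 0.1]
width: 0.001
grip_force: 0.0
```

Call:
{"name": "move_arm", "arguments": {"series": [0,0,6,0,0,0,0,0,0,6,0,0,0,0,0,0,6,0,0,0,0,0,0,6,0,0,0,0,0,0,0,0,0,0,0]}}

```text
time: 47.08
tool_pos: [0.5078, -0.2346, 0.2368]
tcp_rot: [3.129, 0.261, 0.008]
wrist_force: [0.7, 0.3, -0.1]
width: 0.001
grip_force: 0.0
```

```bash
python3 - <<'E'
from h import *
im=read_camera("scene");cv2.imwrite("pics/s10.png",cv2.convertScaleAbs(im[:,:,::-1],alpha=1.3))
print(read_state()["tool_pos"], read_state()["wrist_force"])
E
```

```text
[ 0.50738238 -0.23231402  0.2365934 ] [-0.22760492  0.48194848 -0.53699034]
```

View pics/s10.png

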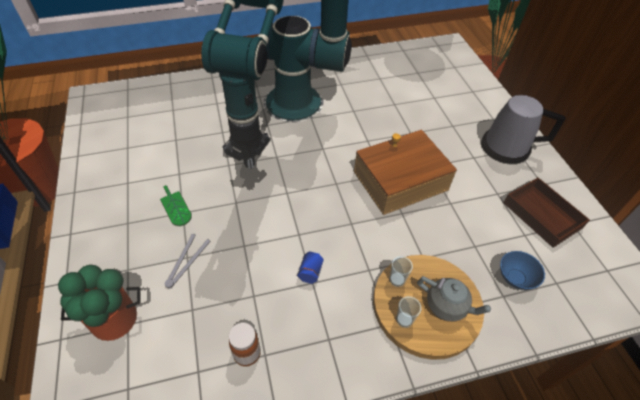

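The lid lies flat on the chest at about (405,165). The trivet, tongs and blue jar are where they were, and no jar is left on the sill.

```bash
python3 -c "
from workcell import *
print(finish_job())"
```

```text
the job is handed in; nothing more can be done
None
```

I stood the three jars present (amber, terracotta, bright green; no dark green jar on the sill) upright in the chest, closed the lid fully, left the trivet, tongs and blue look-alike untouched, and handed the job in at about 47 s; while I was closing the lid its edge briefly pressed the gripper's knuckles with about 23 N, under the 40 N limit.

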